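# Fetch the tea infuser out of the tall tank with the hook rod

## Task

The tea infuser hangs deep inside the narrow iced-tea tank, on a wall peg under a sprung keeper. Take the two-pronged hook rod from its stand, catch the infuser's handle with it, ease the handle up against the keeper and off over the peg's lip without forcing it, and lift the infuser out past the peg. Set it down gently, upright, on the drip tray and hang the rod back in its stand; touch the infuser with nothing but the rod and leave the other things on the counter where they are.

Things in the scene. Friction and masses are not known exactly. Their poses are not given: they have to be found in the camera images.
- tank: tall narrow open-topped iced-tea tank, fixed; its -x wall is dark steel, the others clear. Outside 112 mm (its x) x 80 mm (y) x 140 mm high, walls 4 mm, floor 6 mm: the mouth is 104 x 72 mm. Origin: centre of the underside, z up. A black tap sticks out on the outer +x side. Inside, from the middle of the -x wall, a peg runs out along +x with a sprung keeper above it
- peg_top (a point): point on the flat top of the peg in the tank, where the infuser's bar lies: 76 mm above the tank's underside and 24 mm towards -x from its centre; axes as the tank's. The peg is steel, level, 8 mm wide, from the -x wall to 10 mm beyond this point along +x; over its last 5 mm a lip stands up 7 mm above the peg's top
- keeper_edge (a point): free lower edge of the keeper, a steel tongue 8 mm wide that covers the peg from the wall to the lip (edge 10 mm beyond peg_top along +x; nothing above or beyond it). At rest its underside is 8 mm above the peg's top, leaving only 1 mm over the lip. It slides straight up on a spring: 2 N to start, then 1.1 N per mm, to a firm stop 5 mm higher
- infuser: steel tea infuser, 0.15 to 0.22 kg: a closed drum 44 mm in diameter, 20 mm high (origin: centre of its underside, z up) with a rigid upright bail of 4 mm wire: legs at y = -19 and +19 mm, level bar along y between them, bar centre at 66 mm. It hangs in the tank with the middle of the bar on the peg, behind the lip, under the keeper, bar about along the tank's y, drum 6 mm above the floor
- infuser_bar (a point): middle of the bail's bar, 66 mm above the infuser's underside; axes as the infuser's. To come off the peg the bar must be raised 7 to 9 mm, pushing the keeper up 3 to 5 mm (some 5 to 7.5 N besides the weight), then drawn along the tank's +x, clear of lip and keeper, and by 40 to 48 mm in all, so that the drum too passes the end of the peg when it is lifted
- rod_grip (a point): hook rod, centre of its black handle: 14 mm (its x) x 26 mm (y) x 42 mm high, z up along the rod. Right below the handle is a collar 26 x 34 x 5 mm, underside 26 mm below this point; then a steel tube 9 mm in diameter down to 78 mm below, and a thinner telescopic end with the prongs. The rod weighs 0.13 kg
- hook_rod: the same rod and point. Two 5 mm prongs at y = -11 and +11 mm run from the axis along -x to x = -24 mm and turn up; a cross wire joins them on the axis. Their upper side (seat for a bar, 19 mm long) is 100 to 130 mm below this point: the stiff telescope (slips at 40 N) is set differently each time and not measured. Tips rise 6 mm above the seat (outer end x = -26.5 mm); underside 5 mm below it
- stand: steel rod stand, fixed: base plate 110 x 90 x 12 mm, a post 44 to 56 mm towards +x of the origin (on the underside, below the rod's place), and a level fork on top: two arms 6 mm thick, top at 134 mm, 20 mm wide, from the post to 20 mm towards -x of the origin, with an 18 mm slot between them, open to -x
- stand_seat (a point): where the centre of the rod's handle is when the rod hangs in the stand: 160 mm above the underside, over the stand's origin; axes as the stand's. The rod hangs in the slot, collar on the arms, prongs pointing to the stand's -x (within 0.06 rad); it goes out along -x and back along +x with the collar just above the arms
- tray: flat steel drip tray, fixed, 170 mm (its x) x 120 mm (its y), rim 12 mm high and 4 mm thick, floor about 4 to 5 mm above the counter. Origin: centre of the underside
- bowl: bystander: white porcelain bowl, 100 mm wide, 45 high; origin at the centre of its underside
- mug: bystander: white mug, 76 mm wide, 85 high; origin at the centre of its underside
- jam: bystander: amber glass jam jar, 64 mm wide, 75 high; origin at the centre of its underside
- tank_lid: bystander: the tank's flat steel lid, 116 x 84 x 8 mm with a black knob, lying on the counter; origin at the centre of its underside
- spoon: bystander: steel spoon lying on the counter
- syrup: bystander: syrup bottle, 60 mm wide, 150 high; origin at the centre of its underside
- cup: bystander: glass cup, 72 mm wide, 70 high; origin at the centre of its underside
Not all that is in view belongs to the job. Of the things like the hook_rod, leave any that is pink; of the rest the larger one is meant.

How it is judged:
By the outcome, as a careful person would: the job done as asked, in the order asked, and still so for the second after the job is handed in, with the robot touching nothing.
It also fails if it takes over 72 s, if anything falls off the work surface, if the arm or the gripper's body presses on something with over 40 N, if the wrist force passes 120 N, or if a joint passes its speed limit or range.

## Robot

A 6-joint arm with a two-finger parallel gripper is mounted at the origin on the work surface. World frame = base frame: x ahead of the robot, y to its left, z up, the work surface at z = 0. Lengths are in m, angles in rad, forces in N, time in s.
With the tool pointing down it reaches from about 0.4 to 0.825 m from the base axis. Payload 7 kg.
Tool frame: the origin (TCP) lies midway between the tips of the shut fingers; the grasp point (between the pads) lies 19 mm behind it; y points along the fingers, z is the direction in which the jaws open and shut, and the axes are right-handed (so a half turn about y gives the same grasp; the last joint's range is limited). The gripper opens to 88 mm and grips with 3 to 60 N. Pads are 19 mm wide; open, the fingers measure 130 mm over their backs; the gripper's body (78 mm by 193 mm) begins 47 mm behind the grasp point.
Start: joints at [1.586, 0.359, 0.012, 0, -1.224, -0.288], TCP at [0.182, 0.65, 0.227] pointing down, gripper open.
Joint ranges: [-3.07, 3.07], [-1.43, 2.12], [-1.02, 1.25], [-3.03, 1.67], [-3.05, -0], [-3.03, 3.03]. Speed limits (rad/s): [2.39, 2.39, 3.01, 3.14, 3.14, 3.14].

## Interface

Orientations are given as [roll, pitch, yaw] about the fixed x, y, z axes, in that order (R = Rz(yaw) Ry(pitch) Rx(roll)).
In Python, from station import arm gives the robot as it stands.
- The arm moves only by the tool move_arm, never from a script. Its argument "deltas" is a list of rows, each an object with "dp": the shift along the tool's x, y, z in mm, a list of three; "rotation": the turn, a rotation vector about the tool's x, y, z in degrees, a list of three. A call has 1 to 5 rows; each row shifts and turns the pose as measured when the row begins, along the tool's axes as they then stand; what a row does not reach is not made up. A row lasts 1/12 s, in which the tool goes at most 41.7 mm and 7.16 degrees, less where a joint would pass 70% of its speed; a pose out of reach is approached as far as the arm can. A call is refused whole if a number of a shift passes 41.7 or a number of a turn 7.16, either way. A call with a gripper value outside its range is refused whole. "jaw" is the closure in counts, from 0 (fully open) to 255 (shut), set as the call begins (left out, the last holds). The fingers move at their own pace and stop on an object; "squeeze" is the grip in N (left out, the last holds). Time passes only in rows, so rows that do not move let the fingers close. It gives the time, the measured TCP pose, the force and the opening at its end, in the units of the state.
- arm.get_state(): the state, without advancing time (a new reading comes with each control period).
- arm.grab_frame(name): name is "scene" or "top" or "wrist"; returns a dict with "pixels" (420x560x3 uint8, red, green, blue), "z_map" (420x560 float32, m along the optical axis (not along the pixel's ray), 0 where there is no reading), "fx", "fy", "cx", "cy" (pixels), "cam_to_world" (4x4, takes a point from camera to world coordinates); the wrist camera has in their place "mount" (4x4, takes a point from camera to tool coordinates, whose origin is the TCP and whose axes are the tool frame's). Camera axes: x right, y down, z forward; pixel columns grow to the right and rows downward; lengths in m; the calibration is good to about 2 mm. A picture is of the moment at which its call begins: read the wrist's pose just before it.
- arm.job_done(): hands the job in, once; it reports no verdict.
The state is a dict: "t": time; "q": joint angles; "qd": joint speeds; "joint_efforts": joint torques, N m; "eef_pos": TCP position; "ee_rot": TCP orientation; "force": force on the tool from outside, world axes, zero at the start; "moment": the same for the moment, N m; "width": finger opening in m.
Only numpy, scipy, OpenCV 4.12 (cv2) and the standard library are available. Lean on these libraries where they do the work, as an engineer would, in place of code of your own. Each camera call takes 0.05 s, during which the arm holds its last target.

## Working session

There is one attempt and no reset: what is moved stays moved. The work goes in short steps, Python scripts to look and compute and a tool call to move; the robot and the scene stay as the last step left them, time stands still between calls to the robot, and variables do not carry over. Pictures are saved under pics/ and viewed, and the job is handed in when it is done.

Besides the shell and the picture viewer there is one more tool, called after "Call:" as a command line: name --argument value ..., lists and objects as JSON in quotes. move_arm: Moves the arm, as the interface text tells. Its arguments: {"type":"object","properties":{"deltas":{"type":"array","items":{"type":"object","properties":{"dp":{"type":"array","items":{"type":"number"}},"rotation":{"type":"array","items":{"type":"number"}}}}},"jaw":{"type":"number"},"squeeze":{"type":"number"}},"required":["deltas"]}

```bash
ls; mkdir -p pics; python3 - <<'E'
from station import arm
import cv2,numpy as np
s=arm.get_state();print({k:np.round(v,3) for k,v in s.items()})
for n in("scene","top","wrist"):
    f=arm.grab_frame(n);cv2.imwrite(f"pics/{n}0.png",f["pixels"][:,:,::-1]);np.savez(f"pics/{n}0.npz",**f)
    print(n,f["fx"],f["fy"],f["cx"],f["cy"]);print(np.round(f.get("cam_to_world",f.get("mount")),4))
E
```

```text
pics
{'t': np.float64(0.0), 'q': array([ 1.586,  0.359,  0.011, -0.   , -1.224, -0.288]), 'qd': array([-0.   ,  0.002, -0.001,  0.001,  0.002,  0.001]), 'joint_efforts': array([-0.0000e+00, -5.8272e+01,  2.9305e+01,  6.9970e+00,  7.0000e-03,
       -0.0000e+00]), 'eef_pos': array([0.182, 0.65 , 0.226]), 'ee_rot': array([-1.569,  0.   ,  2.869]), 'force': array([-0.406,  0.05 , -0.917]), 'moment': array([ 0.014, -0.023, -0.024]), 'width': np.float64(0.088)}
scene 418.95810001198606 418.95810001198606 275.00542788324384 208.8501470136765
[[ 0.6949  0.3826 -0.6088  1.1685]
 [ 0.7189 -0.3876  0.577  -0.6141]
 [-0.0152 -0.8387 -0.5444  0.6599]
 [ 0.      0.      0.      1.    ]]
top 405.7776762276095 405.7776762276095 281.93986962545455 204.26967382634433
[[ 0.0047 -0.9921  0.1253  0.4301]
 [-0.9995 -0.0086 -0.0308 -0.0241]
 [ 0.0316 -0.1251 -0.9916  0.9463]
 [ 0.      0.      0.      1.    ]]
wrist 326.56090331353545 326.56090331353545 281.7149436801179 204.23483973884373
[[ 1.000e-04  9.624e-01  2.717e-01 -7.250e-02]
 [-1.000e-04 -2.717e-01  9.624e-01 -1.574e-01]
 [ 1.000e+00 -1.000e-04  0.000e+00  7.000e-04]
 [ 0.000e+00  0.000e+00  0.000e+00  1.000e+00]]
```

View pics/scene0.png

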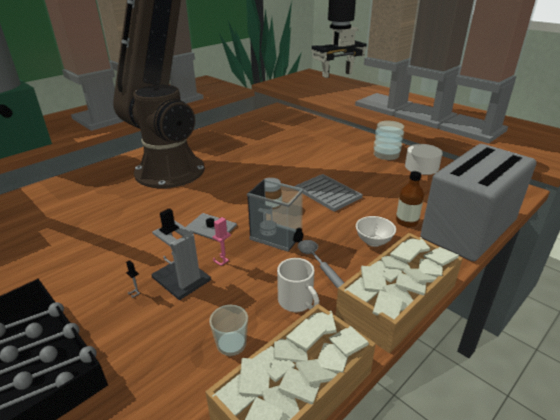

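View pics/top0.png

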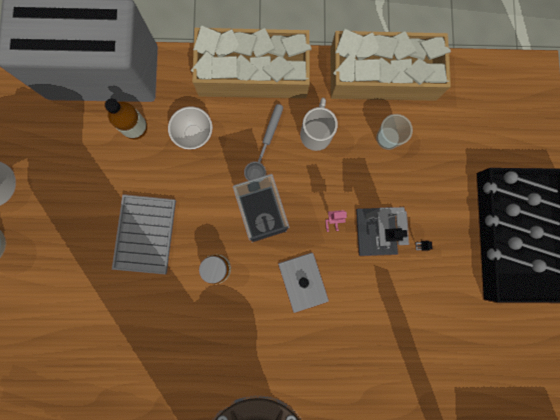

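View pics/wrist0.png

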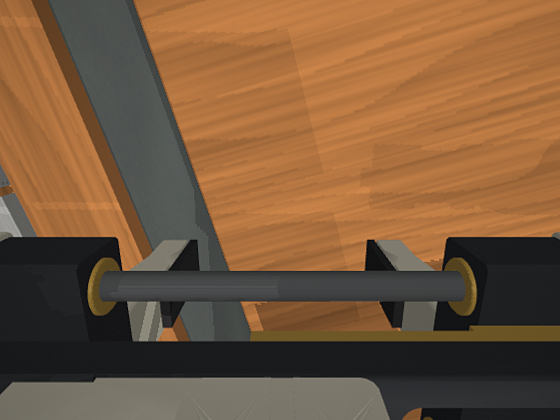

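```bash
cat > h.py <<'E'
import numpy as np,cv2
from station import arm
def load(n): return dict(np.load(f"pics/{n}.npz"))
def T(f,s=None):
    if "cam_to_world" in f: return f["cam_to_world"]
    from scipy.spatial.transform import Rotation as R
    M=np.eye(4);M[:3,:3]=R.from_euler('xyz',f["rot"]).as_matrix();M[:3,3]=f["pos"];return M@f["mount"]
def ray(f,u,v):
    M=T(f);d=M[:3,:3]@np.array([(u-f["cx"])/f["fx"],(v-f["cy"])/f["fy"],1.]);return M[:3,3],d
def onz(f,u,v,z):
    o,d=ray(f,u,v);return o+d*(z-o[2])/d[2]
def proj(f,p):
    M=np.linalg.inv(T(f));q=M[:3,:3]@np.asarray(p)+M[:3,3];return np.array([f["cx"]+f["fx"]*q[0]/q[2],f["cy"]+f["fy"]*q[1]/q[2]])
def cloud(f):
    M=T(f);z=f["z_map"];v,u=np.mgrid[:z.shape[0],:z.shape[1]]
    P=np.stack([(u-f["cx"])/f["fx"]*z,(v-f["cy"])/f["fy"]*z,z],-1)@M[:3,:3].T+M[:3,3];P[z==0]=np.nan;return P
def grab(n,name):
    s=arm.get_state();f=arm.grab_frame(n);f["pos"]=s["eef_pos"];f["rot"]=s["ee_rot"]
    np.savez(f"pics/{name}.npz",**f);cv2.imwrite(f"pics/{name}.png",f["pixels"][:,:,::-1]);return f
def crop(f,name,u0,u1,v0,v1,k):
    im=f["pixels"][v0:v1,u0:u1,::-1];cv2.imwrite(f"pics/{name}.png",cv2.resize(im,None,fx=k,fy=k,interpolation=cv2.INTER_CUBIC))
E
python3 - <<'E'
from h import *
s=load("scene0");t=load("top0")
crop(s,"s_tank",230,370,165,265,5);crop(s,"s_stand",110,250,195,305,5)
crop(t,"t_tank",100,340,160,320,3);crop(t,"t_stand",315,445,180,270,6)
E
```

```text
(no output)
```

View pics/s_tank.png

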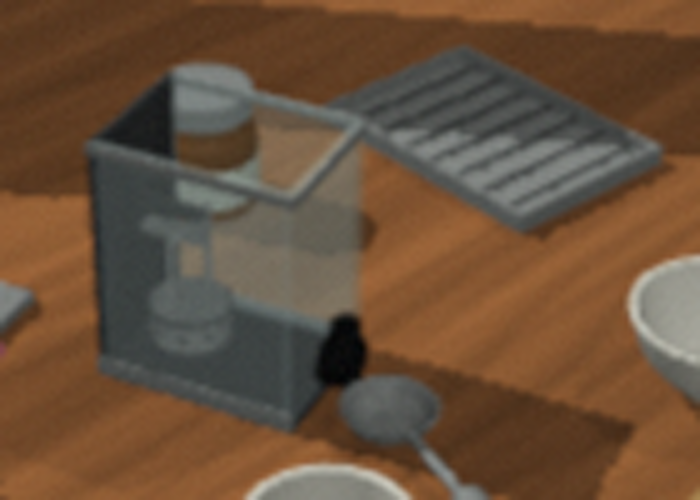

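View pics/s_stand.png

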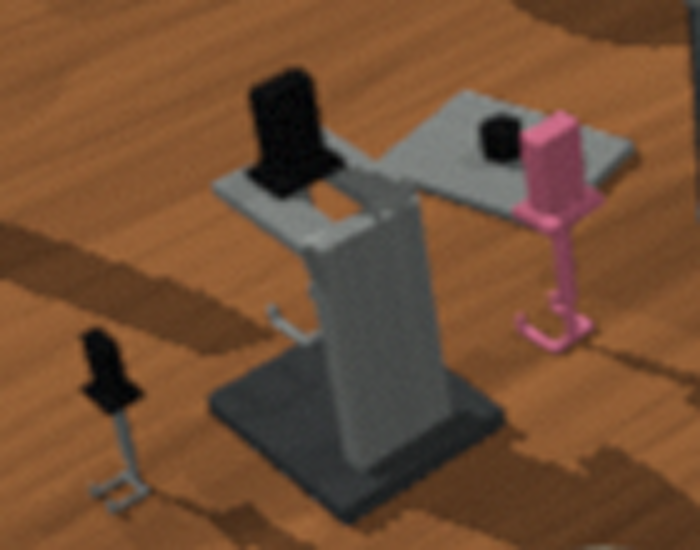

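View pics/t_tank.png

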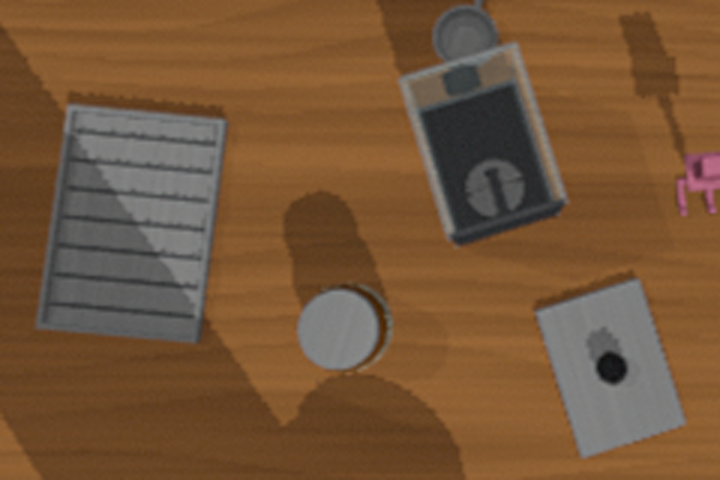

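View pics/t_stand.png

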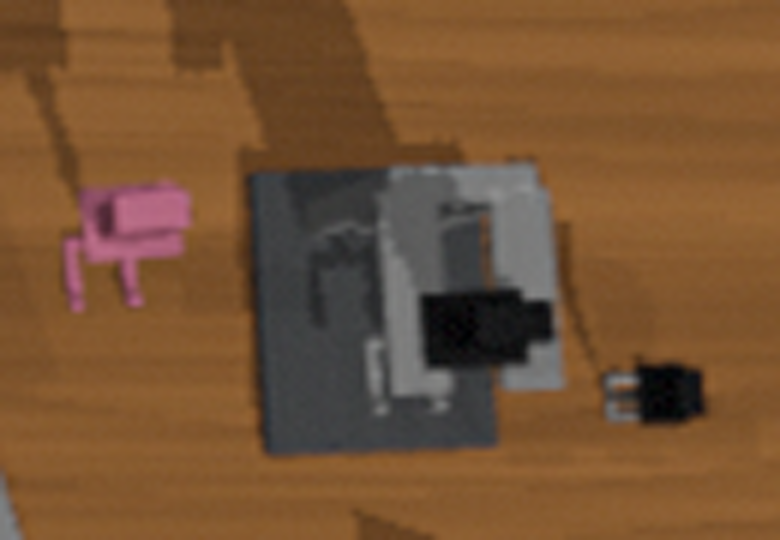

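```bash
python3 - <<'E'
from h import *
for n in("top0","scene0"):
    f=load(n);P=cloud(f);print(n)
    def rect(m,lab):
        p=P[m]; 
        if len(p)<20: print(lab,len(p));return
        r=cv2.minAreaRect(p[:,:2].astype(np.float32)*1000);print(lab,len(p),np.round(r[0],1),np.round(r[1],1),round(r[2],1),"z",np.round(np.nanpercentile(p[:,2]*1000,[5,50,95]),1))
    z=P[...,2]
    def box(lab,x0,x1,y0,y1,z0,z1): 
        rect((P[...,0]>x0)&(P[...,0]<x1)&(P[...,1]>y0)&(P[...,1]<y1)&(z>z0)&(z<z1),lab)
    g=onz(f,*({"top0":(383,232),"scene0":(180,278)}[n]),.012);print("stand~",g)
    t=onz(f,*({"top0":(262,208),"scene0":(275,212)}[n]),.14);print("tank~",t)
    y=onz(f,*({"top0":(145,233),"scene0":(330,192)}[n]),.012);print("tray~",y)
    box("base",.25,.55,-.4,-.15,.007,.018);box("fork",.25,.55,-.4,-.15,.125,.14);box("handletop",.25,.55,-.4,-.15,.174,.19);box("collar",.25,.55,-.4,-.15,.1365,.142)
    box("tankrim",.25,.6,-.1,.15,.13,.15)
    box("trayrim",.2,.6,.17,.4,.009,.02);box("tray",.2,.6,.17,.4,.003,.02)
E
```

```text
top0
stand~ [ 0.4853248  -0.28805545  0.012     ]
tank~ [ 0.52411578 -0.00934081  0.14      ]
tray~ [0.47950351 0.25851916 0.012     ]
base 1169 [ 416.  -259.7] [214.2 252.1] 87.8 z [ 9.6 12.7 15.4]
fork 811 [ 487.7 -228.8] [ 75.6 146.7] 3.5 z [127.1 134.7 138.4]
handletop 107 [ 472.8 -272.2] [13.4 26.1] 1.3 z [177.4 181.6 183.6]
collar 183 [ 489.7 -272.2] [74.5 57.1] 1.2 z [136.6 138.3 141.3]
tankrim 546 [527.3  -5.2] [114.1  83.1] 18.0 z [134.4 140.4 142.9]
trayrim 564 [477.5 263.1] [122. 170.] 84.9 z [ 9.4 12.3 15.3]
tray 4581 [399.8 285. ] [399.  229.3] 0.2 z [ 3.1  4.9 12.5]
scene0
stand~ [ 0.49791507 -0.28031684  0.012     ]
tank~ [ 0.59653485 -0.07217275  0.14      ]
tray~ [0.49501301 0.25399556 0.012     ]
base 840 [ 461.5 -222.6] [153.4 248. ] 29.1 z [ 8.5 11.3 14.3]
fork 570 [ 490.8 -229.1] [ 78.7 145.8] 1.9 z [126.3 133.2 138.2]
handletop 72 [ 475.5 -272.3] [13.9 27.2] 6.3 z [174.8 179.5 181.8]
collar 75 [ 474.5 -271.5] [26.9 35.9] 1.4 z [137.  138.4 140.8]
tankrim 484 [528.2  -4.1] [116.5  88.6] 18.4 z [130.7 137.3 140.2]
trayrim 179 [479.4 263.1] [125.4 173. ] 84.2 z [ 9.2 10.7 13.1]
tray 871 [424.  293.6] [172.9 378.4] 80.1 z [ 3.2  4.9 11.6]
```

```bash
cat > plan.py <<'E'
# usage: plan.py x y z(mm) yaw(deg) [n rows max] -> rows to reach, straight, tool held vertical
import sys,numpy as np,json
from scipy.spatial.transform import Rotation as R
from station import arm
def go(x,y,z,yaw,v=38,n=None):
    s=arm.get_state();p=np.array(s["eef_pos"])*1000;r=R.from_euler('xyz',s["ee_rot"]);t=np.array([x,y,z])
    rt=R.from_euler('xyz',[-90,0,yaw],degrees=True);rv=(r.inv()*rt).as_rotvec(degrees=True)
    print("now",p.round(1),np.degrees(s["ee_rot"]).round(2),"t",round(s["t"],2),"F",np.round(s["force"],1),"w",round(s["width"]*1000,1))
    N=n or int(max(np.ceil(np.linalg.norm(t-p)/v),np.ceil(np.abs(rv).max()/6.8),1))
    for i in range(min(N,25)):
        ri=r*R.from_rotvec(rv*i/N,degrees=True);d=ri.inv().apply((t-p)/N)
        print(i,json.dumps({"dp":[float(a) for a in d.round(1)],"rotation":[float(a) for a in (rv/N).round(2)]}))
if __name__=="__main__":
    a=[float(v) for v in sys.argv[1:]];go(*a[:4],n=int(a[4]) if len(a)>4 else None)
E
python3 plan.py 450 250 300 140
python3 - <<'E'
from h import *
f=load("top0");P=cloud(f);z=P[...,2]
m=(P[...,0]>.44)&(P[...,0]<.56)&(P[...,1]>-.33)&(P[...,1]<-.22)&(z>.12)&(z<.142)
p=P[m];r=cv2.minAreaRect(p[:,:2].astype(np.float32)*1000);print("fork",r,np.median(p[:,2]))
m=(P[...,0]>.40)&(P[...,0]<.56)&(P[...,1]>-.36)&(P[...,1]<-.21)&(z>.006)&(z<.018)
p=P[m];r=cv2.minAreaRect(p[:,:2].astype(np.float32)*1000);print("base",r)
f=load("scene0");P=cloud(f);z=P[...,2]
m=(P[...,0]>.44)&(P[...,0]<.56)&(P[...,1]>-.33)&(P[...,1]<-.22)&(z>.128)&(z<.135)
p=P[m];r=cv2.minAreaRect(p[:,:2].astype(np.float32)*1000);print("fork s",r)
E
```

```text
now [181.8 649.7 225.8] [-8.9920e+01  1.0000e-02  1.6437e+02] t 0.15 F [ 0.  0. -0.] w 87.6
0 {"dp": [-28.2, -5.7, 24.1], "rotation": [-0.01, 1.87, -0.0]}
1 {"dp": [-28.9, -5.7, 23.1], "rotation": [-0.01, 1.87, -0.0]}
2 {"dp": [-29.7, -5.7, 22.2], "rotation": [-0.01, 1.87, -0.0]}
3 {"dp": [-30.4, -5.7, 21.2], "rotation": [-0.01, 1.87, -0.0]}
4 {"dp": [-31.1, -5.7, 20.2], "rotation": [-0.01, 1.87, -0.0]}
5 {"dp": [-31.7, -5.7, 19.1], "rotation": [-0.01, 1.87, -0.0]}
6 {"dp": [-32.3, -5.7, 18.1], "rotation": [-0.01, 1.87, -0.0]}
7 {"dp": [-32.9, -5.7, 17.0], "rotation": [-0.01, 1.87, -0.0]}
8 {"dp": [-33.4, -5.7, 15.9], "rotation": [-0.01, 1.87, -0.0]}
9 {"dp": [-33.9, -5.7, 14.8], "rotation": [-0.01, 1.87, -0.0]}
10 {"dp": [-34.4, -5.7, 13.7], "rotation": [-0.01, 1.87, -0.0]}
11 {"dp": [-34.8, -5.7, 12.6], "rotation": [-0.01, 1.87, -0.0]}
12 {"dp": [-35.2, -5.7, 11.4], "rotation": [-0.01, 1.87, -0.0]}
fork ((490.0766296386719, -272.755126953125), (75.3599853515625, 59.21180725097656), 2.2808001041412354) 0.13502397051875026
base ((476.64373779296875, -289.95703125), (131.47586059570312, 129.0572509765625), 88.594970703125)
fork s ((492.2449951171875, -271.85748291015625), (78.68048095703125, 59.761112213134766), 1.8881075382232666)
```

Call:
move_arm --deltas '[{"dp":[-28,-6,24],"rotation":[0,2,0]},{"dp":[-29,-6,23],"rotation":[0,2,0]},{"dp":[-30,-6,22],"rotation":[0,2,0]},{"dp":[-30,-6,21],"rotation":[0,2,0]},{"dp":[-31,-6,20],"rotation":[0,2,0]}]' --jaw 60

```text
t: 0.57
eef_pos: [0.283, 0.4943, 0.2507]
ee_rot: [-1.561, 0.003, 2.695]
force: [0.9, 0.4, -0.7]
width: 0.0677
```

Call:
move_arm --deltas '[{"dp":[-32,-6,19],"rotation":[0,2,0]},{"dp":[-32,-6,18],"rotation":[0,2,0]},{"dp":[-33,-6,17],"rotation":[0,2,0]},{"dp":[-33,-6,16],"rotation":[0,2,0]},{"dp":[-34,-6,15],"rotation":[0,2,0]}]'

```text
t: 0.98
eef_pos: [0.3859, 0.3302, 0.2829]
ee_rot: [-1.56, 0.004, 2.513]
force: [2.1, 0.4, 0.2]
width: 0.067
```

```bash
python3 plan.py 450 -250 290 92
```

```text
now [385.9 330.2 282.9] [-89.41   0.26 144.01] t 0.98 F [2.1 0.4 0.2] w 67.0
0 {"dp": [-24.6, -0.1, 27.0], "rotation": [-0.03, 3.25, -0.03]}
1 {"dp": [-26.0, -0.1, 25.6], "rotation": [-0.03, 3.25, -0.03]}
2 {"dp": [-27.5, -0.1, 24.0], "rotation": [-0.03, 3.25, -0.03]}
3 {"dp": [-28.8, -0.1, 22.4], "rotation": [-0.03, 3.25, -0.03]}
4 {"dp": [-30.0, -0.2, 20.8], "rotation": [-0.03, 3.25, -0.03]}
5 {"dp": [-31.1, -0.2, 19.0], "rotation": [-0.03, 3.25, -0.03]}
6 {"dp": [-32.2, -0.2, 17.2], "rotation": [-0.03, 3.25, -0.03]}
7 {"dp": [-33.1, -0.2, 15.4], "rotation": [-0.03, 3.25, -0.03]}
8 {"dp": [-33.9, -0.3, 13.5], "rotation": [-0.03, 3.25, -0.03]}
9 {"dp": [-34.6, -0.3, 11.5], "rotation": [-0.03, 3.25, -0.03]}
10 {"dp": [-35.2, -0.3, 9.6], "rotation": [-0.03, 3.25, -0.03]}
11 {"dp": [-35.7, -0.3, 7.6], "rotation": [-0.03, 3.25, -0.03]}
12 {"dp": [-36.1, -0.4, 5.5], "rotation": [-0.03, 3.25, -0.03]}
13 {"dp": [-36.3, -0.4, 3.5], "rotation": [-0.03, 3.25, -0.03]}
14 {"dp": [-36.5, -0.4, 1.4], "rotation": [-0.03, 3.25, -0.03]}
15 {"dp": [-36.5, -0.4, -0.7], "rotation": [-0.03, 3.25, -0.03]}
```

Call:
move_arm --deltas '[{"dp":[-25,0,27],"rotation":[0,3,0]},{"dp":[-26,0,26],"rotation":[0,3,0]},{"dp":[-28,0,24],"rotation":[0,3,0]},{"dp":[-29,0,22],"rotation":[0,3,0]},{"dp":[-30,0,21],"rotation":[0,3,0]}]'

```text
t: 1.4
eef_pos: [0.4092, 0.1395, 0.2855]
ee_rot: [-1.564, 0.007, 2.239]
force: [-0.2, -0.6, -0.1]
width: 0.0669
```

Call:
move_arm --deltas '[{"dp":[-31,0,19],"rotation":[0,3,0]},{"dp":[-32,0,17],"rotation":[0,3,0]},{"dp":[-33,0,15],"rotation":[0,3,0]},{"dp":[-34,0,13],"rotation":[0,3,0]},{"dp":[-35,0,11],"rotation":[0,3,0]}]'

```text
t: 1.82
eef_pos: [0.4306, -0.0499, 0.2882]
ee_rot: [-1.57, 0.008, 1.966]
force: [1.8, 0.6, -0.3]
width: 0.0674
```

```bash
python3 -c "
from h import *
grab('wrist','w1')"; python3 plan.py 471 -273 290 92
```

```text
now [430.7 -55.  288.1] [-89.84   0.53 112.21] t 1.87 F [ 0.7 -3.8  1.9] w 67.1
0 {"dp": [-36.2, 0.0, 7.5], "rotation": [-0.01, 3.37, -0.09]}
1 {"dp": [-36.6, -0.0, 5.4], "rotation": [-0.01, 3.37, -0.09]}
2 {"dp": [-36.8, -0.1, 3.2], "rotation": [-0.01, 3.37, -0.09]}
3 {"dp": [-36.9, -0.1, 1.0], "rotation": [-0.01, 3.37, -0.09]}
4 {"dp": [-36.9, -0.2, -1.1], "rotation": [-0.01, 3.37, -0.09]}
5 {"dp": [-36.8, -0.3, -3.3], "rotation": [-0.01, 3.37, -0.09]}
```

View pics/w1.png

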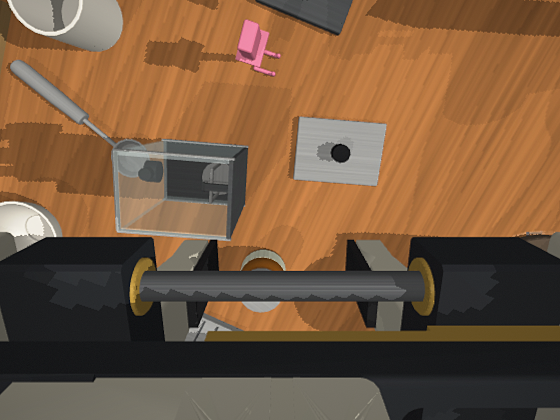

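Call:
move_arm --deltas '[{"dp":[-36,0,8],"rotation":[0,3.4,0]},{"dp":[-37,0,5],"rotation":[0,3.4,0]},{"dp":[-37,0,3],"rotation":[0,3.4,0]},{"dp":[-37,0,1],"rotation":[0,3.4,0]},{"dp":[-37,0,-1],"rotation":[0,3.4,0]}]'

```text
t: 2.28
eef_pos: [0.4629, -0.2408, 0.2906]
ee_rot: [-1.574, 0.008, 1.654]
force: [1.1, 0.4, 0.5]
width: 0.067
```

Call:
move_arm --deltas '[{"dp":[-25,0,-3],"rotation":[0,1.7,0]},{"dp":[0,0,0],"rotation":[0,0,0]}]'

```text
t: 2.45
eef_pos: [0.468, -0.2718, 0.2894]
ee_rot: [-1.572, 0.009, 1.615]
force: [0.9, 0.3, -1.0]
width: 0.067
```

```bash
python3 -c "
from h import *
f=grab('wrist','w2')
P=cloud(f)
m=(P[...,2]>.17)&(P[...,2]<.19)&(P[...,0]>.44)&(P[...,0]<.51)&(P[...,1]>-.31)&(P[...,1]<-.23)
if m.sum()>10:
  p=P[m];print(m.sum(),cv2.minAreaRect(p[:,:2].astype(np.float32)*1000),np.median(p[:,2]))
"; python3 plan.py 473 -273 200 92
```

```text
520 ((471.4783630371094, -274.0997314453125), (13.726244926452637, 26.06346893310547), 2.6113624572753906) 0.1801798033475735
now [ 467.6 -270.5  289.3] [-90.06   0.45  92.59] t 2.5 F [ 0.8 -0.4  0.4] w 67.3
0 {"dp": [-0.7, 29.8, -1.7], "rotation": [0.02, 0.2, -0.15]}
1 {"dp": [-0.7, 29.8, -1.7], "rotation": [0.02, 0.2, -0.15]}
2 {"dp": [-0.8, 29.8, -1.8], "rotation": [0.02, 0.2, -0.15]}
```

View pics/w2.png

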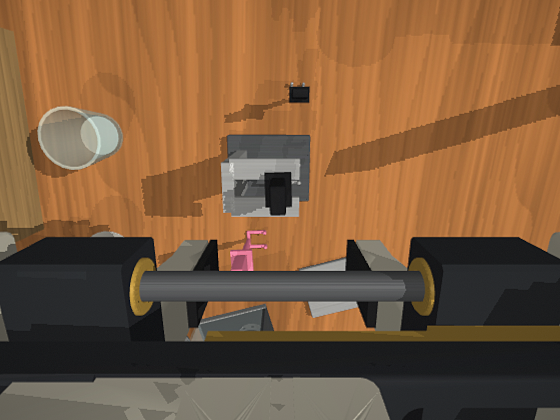

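Call:
move_arm --deltas '[{"dp":[-1,30,-2],"rotation":[0,0.2,-0.2]},{"dp":[-1,30,-2],"rotation":[0,0.2,-0.2]},{"dp":[-1,30,-1],"rotation":[0,0,0]},{"dp":[0,0,0],"rotation":[0,0,0]}]'

```text
t: 2.83
eef_pos: [0.4733, -0.273, 0.1981]
ee_rot: [-1.576, 0.001, 1.609]
force: [-1.3, 0.5, -1.0]
width: 0.0668
```

```bash
python3 plan.py 472.5 -273.3 145 92.2 4
```

```text
now [ 473.3 -273.   198.1] [-9.032e+01  6.000e-02  9.217e+01] t 2.83 F [-1.3  0.5 -1. ] w 66.8
0 {"dp": [-0.1, 13.3, 0.3], "rotation": [0.08, -0.01, -0.01]}
1 {"dp": [-0.1, 13.3, 0.3], "rotation": [0.08, -0.01, -0.01]}
2 {"dp": [-0.1, 13.3, 0.2], "rotation": [0.08, -0.01, -0.01]}
3 {"dp": [-0.1, 13.3, 0.2], "rotation": [0.08, -0.01, -0.01]}
```

Call:
move_arm --deltas '[{"dp":[0,14,0],"rotation":[0,0,0]},{"dp":[0,14,0],"rotation":[0,0,0]},{"dp":[0,13,0],"rotation":[0,0,0]},{"dp":[0,12,0],"rotation":[0.2,0,0]},{"dp":[0,0,0],"rotation":[0,0,0]}]'

```text
t: 3.25
eef_pos: [0.475, -0.27, 0.1486]
ee_rot: [-1.575, 0.003, 1.616]
force: [-0.5, 0.1, -0.4]
width: 0.0671
```

Call:
move_arm --deltas '[{"dp":[0,0,0],"rotation":[0,0,0]},{"dp":[0,0,0],"rotation":[0,0,0]},{"dp":[0,0,0],"rotation":[0,0,0]},{"dp":[0,0,0],"rotation":[0,0,0]},{"dp":[0,0,0],"rotation":[0,0,0]}]' --jaw 180 --squeeze 20

```text
t: 3.67
eef_pos: [0.4774, -0.2696, 0.1534]
ee_rot: [-1.579, 0.005, 1.618]
force: [-0.0, 0.5, -0.3]
width: 0.0394
```

Call:
move_arm --deltas '[{"dp":[0,0,0],"rotation":[0,0,0]},{"dp":[0,0,0],"rotation":[0,0,0]},{"dp":[0,0,0],"rotation":[0,0,0]}]' --jaw 255

```text
t: 3.92
eef_pos: [0.4776, -0.2698, 0.1545]
ee_rot: [-1.581, 0.006, 1.618]
force: [-0.5, 0.5, -0.9]
width: 0.0191
```

Call:
move_arm --deltas '[{"dp":[-3,9,4],"rotation":[0,0.5,0]}]' --jaw 190

```text
t: 4.0
eef_pos: [0.4753, -0.2733, 0.1468]
ee_rot: [-1.584, 0.007, 1.61]
force: [1.3, -0.4, -0.3]
width: 0.0212
```

```bash
python3 plan.py 472.5 -273.3 145 92.2 1;python3 plan.py 472.5 -273.3 145 92.2 1
```

```text
now [ 475.3 -273.3  146.8] [-90.75   0.38  92.25] t 4.0 F [ 1.3 -0.4 -0.3] w 21.2
0 {"dp": [0.2, 1.8, 2.8], "rotation": [0.75, 0.05, -0.38]}
now [ 475.3 -273.3  146.8] [-90.75   0.38  92.25] t 4.0 F [ 1.3 -0.4 -0.3] w 21.2
0 {"dp": [0.2, 1.8, 2.8], "rotation": [0.75, 0.05, -0.38]}
```

Call:
move_arm --deltas '[{"dp":[0,2,2],"rotation":[0.7,0,-0.4]},{"dp":[0,0.5,0.5],"rotation":[0,0,0]}]'

```text
t: 4.17
eef_pos: [0.471, -0.2735, 0.1421]
ee_rot: [-1.568, -0.002, 1.609]
force: [1.3, -1.0, 1.1]
width: 0.0222
```

```bash
python3 plan.py 472.5 -273.3 145 92.2 1
```

```text
now [ 471.  -273.5  142.1] [-89.86  -0.11  92.17] t 4.17 F [ 1.3 -1.   1.1] w 22.2
0 {"dp": [0.1, -2.9, -1.5], "rotation": [-0.14, -0.03, 0.11]}
```

Call:
move_arm --deltas '[{"dp":[0,-1.5,-1],"rotation":[0,0,0]},{"dp":[0,0,0],"rotation":[0,0,0]},{"dp":[0,0,0],"rotation":[0,0,0]}]' --jaw 255 --squeeze 50

```text
t: 4.42
eef_pos: [0.4718, -0.2738, 0.1429]
ee_rot: [-1.567, -0.002, 1.608]
force: [-1.1, 0.0, 1.4]
width: 0.014
```

```bash
python3 plan.py 472.5 -273.3 145 92.2 1
```

```text
now [ 471.8 -273.8  142.9] [-89.78  -0.14  92.12] t 4.42 F [-1.1  0.   1.4] w 14.0
0 {"dp": [0.5, -2.1, -0.7], "rotation": [-0.22, -0.08, 0.14]}
```

Call:
move_arm --deltas '[{"dp":[0,-3,0],"rotation":[0,0,0]},{"dp":[0,-3,0],"rotation":[0,0,0]},{"dp":[0,0,0],"rotation":[0,0,0]}]'

```text
t: 4.67
eef_pos: [0.4714, -0.2735, 0.149]
ee_rot: [-1.566, -0.003, 1.608]
force: [-0.5, -0.9, -1.0]
width: 0.014
```

```bash
python3 plan.py 402 -276 149 92.1 4; python3 -c "
from h import *
f=grab('scene','s1');crop(f,'s1c',110,250,175,285,5)"
```

```text
now [ 471.4 -273.5  149. ] [-89.7   -0.17  92.11] t 4.67 F [-0.5 -0.9 -1. ] w 14.0
0 {"dp": [0.0, 0.1, 17.4], "rotation": [-0.07, 0.0, 0.04]}
1 {"dp": [0.0, 0.1, 17.4], "rotation": [-0.07, 0.0, 0.04]}
2 {"dp": [0.0, 0.0, 17.4], "rotation": [-0.07, 0.0, 0.04]}
3 {"dp": [0.0, 0.0, 17.4], "rotation": [-0.07, 0.0, 0.04]}
```

View pics/s1c.png

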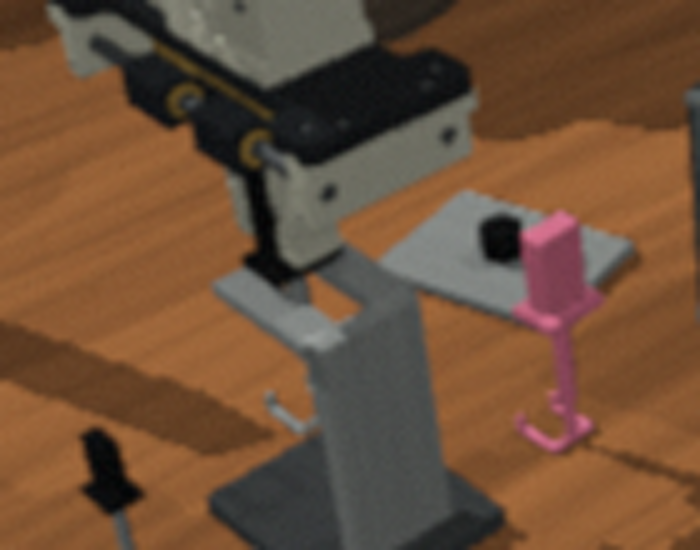

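Call:
move_arm --deltas '[{"dp":[0,0,17],"rotation":[0,0,0]},{"dp":[0,0,18],"rotation":[0,0,0]},{"dp":[0,0,18],"rotation":[0,0,0]},{"dp":[0,-2,18],"rotation":[-0.2,0,0.1]}]'

```text
t: 5.05
eef_pos: [0.401, -0.2759, 0.1501]
ee_rot: [-1.569, -0.001, 1.61]
force: [-0.8, -0.9, -0.1]
width: 0.014
```

Call:
move_arm --deltas '[{"dp":[0,-20,5],"rotation":[0,0,0]},{"dp":[0,-35,0],"rotation":[0,0,0]},{"dp":[0,-35,0],"rotation":[0,0,0]},{"dp":[0,-35,0],"rotation":[0,0,0]}]'

```text
t: 5.38
eef_pos: [0.3863, -0.2739, 0.2716]
ee_rot: [-1.553, -0.009, 1.607]
force: [1.4, -0.2, -2.1]
width: 0.014
```

```bash
python3 plan.py 569 9 290 108.2; python3 -c "
from h import *
f=grab('scene','s2');crop(f,'s2c',70,230,110,240,5)"
```

```text
now [ 386.3 -273.9  271.6] [-88.97  -0.5   92.05] t 5.38 F [ 1.4 -0.2 -2.1] w 14.0
0 {"dp": [30.7, -2.2, -21.4], "rotation": [-0.11, -1.79, 0.07]}
1 {"dp": [30.0, -2.2, -22.3], "rotation": [-0.11, -1.79, 0.07]}
2 {"dp": [29.3, -2.2, -23.3], "rotation": [-0.11, -1.79, 0.07]}
3 {"dp": [28.6, -2.1, -24.2], "rotation": [-0.11, -1.79, 0.07]}
4 {"dp": [27.8, -2.1, -25.1], "rotation": [-0.11, -1.79, 0.07]}
5 {"dp": [27.0, -2.1, -25.9], "rotation": [-0.11, -1.79, 0.07]}
6 {"dp": [26.2, -2.1, -26.8], "rotation": [-0.11, -1.79, 0.07]}
7 {"dp": [25.3, -2.1, -27.6], "rotation": [-0.11, -1.79, 0.07]}
8 {"dp": [24.4, -2.1, -28.4], "rotation": [-0.11, -1.79, 0.07]}
```

View pics/s2c.png

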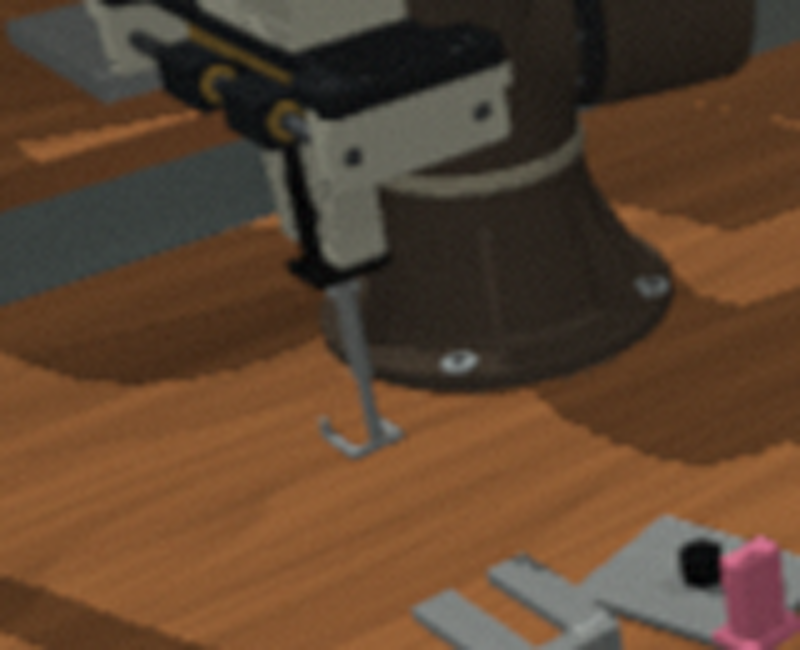

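```bash
python3 plan.py 545 0 300 108.1
```

```text
now [ 389.4 -276.   279.5] [-89.51  -0.15  92.12] t 5.43 F [ 4.2 -1.6  8.4] w 13.7
0 {"dp": [30.0, -2.4, -18.4], "rotation": [-0.05, -1.78, 0.02]}
1 {"dp": [29.4, -2.4, -19.3], "rotation": [-0.05, -1.78, 0.02]}
2 {"dp": [28.8, -2.3, -20.2], "rotation": [-0.05, -1.78, 0.02]}
3 {"dp": [28.2, -2.3, -21.1], "rotation": [-0.05, -1.78, 0.02]}
4 {"dp": [27.5, -2.3, -22.0], "rotation": [-0.05, -1.78, 0.02]}
5 {"dp": [26.8, -2.3, -22.8], "rotation": [-0.05, -1.78, 0.02]}
6 {"dp": [26.1, -2.3, -23.6], "rotation": [-0.05, -1.78, 0.02]}
7 {"dp": [25.3, -2.3, -24.4], "rotation": [-0.05, -1.78, 0.02]}
8 {"dp": [24.6, -2.3, -25.2], "rotation": [-0.05, -1.78, 0.02]}
```

Call:
move_arm --deltas '[{"dp":[30,-2,-18],"rotation":[0,-1.8,0]},{"dp":[29,-2,-19],"rotation":[0,-1.8,0]},{"dp":[29,-2,-20],"rotation":[0,-1.8,0]},{"dp":[28,-2,-21],"rotation":[0,-1.8,0]},{"dp":[28,-2,-22],"rotation":[0,-1.8,0]}]'

```text
t: 5.85
eef_pos: [0.476, -0.1226, 0.2953]
ee_rot: [-1.574, -0.0, 1.759]
force: [1.0, -1.0, -1.6]
width: 0.0136
```

Call:
move_arm --deltas '[{"dp":[27,-2,-23],"rotation":[0,-1.8,0]},{"dp":[26,-2,-24],"rotation":[0,-1.8,0]},{"dp":[25,-2,-24],"rotation":[0,-1.8,0]},{"dp":[20,-2,-20],"rotation":[0,-1.6,0]},{"dp":[0,0,0],"rotation":[0,0,0]}]'

```text
t: 6.27
eef_pos: [0.5458, 0.0056, 0.3037]
ee_rot: [-1.577, -0.001, 1.894]
force: [0.9, -0.9, -1.7]
width: 0.0137
```

```bash
python3 plan.py 545 0 300 108.1 2; python3 -c "
from h import *
f=grab('scene','s3');crop(f,'s3c',215,345,90,250,4)
grab('top','t3');grab('wrist','w3')"; python3 plan.py 545 0 300 108.1 2;
```

```text
now [545.8   5.6 303.7] [-9.036e+01 -3.000e-02  1.085e+02] t 6.27 F [ 0.9 -0.9 -1.7] w 13.7
0 {"dp": [-2.5, 1.8, 1.3], "rotation": [0.18, 0.2, 0.02]}
1 {"dp": [-2.5, 1.8, 1.3], "rotation": [0.18, 0.2, 0.02]}
now [543.4   2.  303.6] [-9.0270e+01 -2.0000e-02  1.0828e+02] t 6.42 F [-0.8  0.3 -1.4] w 13.9
0 {"dp": [-1.2, 1.8, -0.4], "rotation": [0.13, 0.09, 0.01]}
1 {"dp": [-1.2, 1.8, -0.4], "rotation": [0.13, 0.09, 0.01]}
```

View pics/s3c.png

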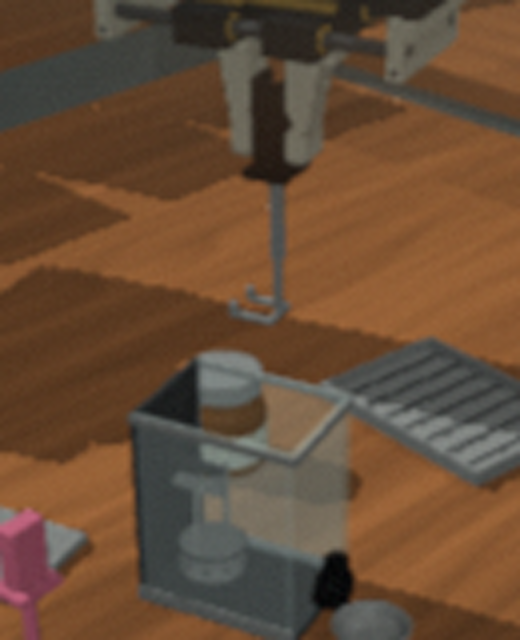

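View pics/w3.png

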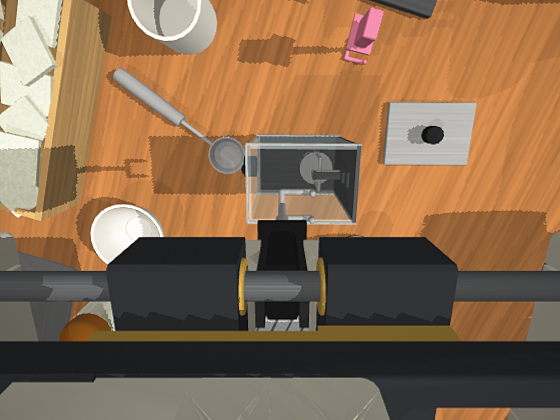

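```bash
python3 - <<'E'
from h import *
from scipy.spatial.transform import Rotation as R
f=load("s3");Rt=R.from_euler('xyz',f["rot"]).as_matrix();p=f["pos"]
# rod frame: z_rod = -tool y; x_rod = -tool z; y_rod = z x x
zr=-Rt[:,1];xr=-Rt[:,2];yr=np.cross(zr,xr)
g=p+zr*.0171
print("rod axes",xr.round(3),yr.round(3))
for S in(100,110,120,130):
    c=lambda x,y,z:((proj(f,g+xr*x/1e3+yr*y/1e3+zr*z/1e3)-[215,90])*4+1.5).round(0)
    print(S,"near corner",c(0,-11,-S-2.5),"far corner",c(0,11,-S-2.5),"near tip",c(-24,-11,-S+6),"far tip",c(-24,11,-S+6), "axis -26",c(0,0,-26))
P=cloud(f)
# clusters of rod points above rim
m=(np.linalg.norm(P[...,:2]-p[:2],axis=-1)<.04)&(P[...,2]>.165)&(P[...,2]<.285)
q=(P[m]-g)@np.stack([xr,yr,zr],1)*1000
for z0 in range(-125,-20,10):
    k=(q[:,2]>z0)&(q[:,2]<z0+10)
    if k.sum():print(z0,k.sum(),q[k].min(0).round(1),np.median(q[k],0).round(1),q[k].max(0).round(1))
print(np.sort(q[:,2])[:10])
for n in("w3",):
    f=load(n);P=cloud(f);p=f["pos"];Rt=R.from_euler('xyz',f["rot"]).as_matrix();zr=-Rt[:,1];xr=-Rt[:,2];yr=np.cross(zr,xr);g=p+zr*.0171
    m=(np.linalg.norm(P[...,:2]-p[:2],axis=-1)<.04)&(P[...,2]>.165)&(P[...,2]<.25)
    q=(P[m]-g)@np.stack([xr,yr,zr],1)*1000
    print(n,len(q)); v,u=np.nonzero(m)
    i=np.argsort(q[:,0]);print(np.c_[u,v,q][i][::max(1,len(q)//30)].round(1))
E
```

```text
rod axes [0.948 0.317 0.006] [-0.317  0.948  0.001]
100 near corner [267. 299.] far corner [284. 284.] near tip [230. 278.] far tip [248. 263.] axis -26 [274. 168.]
110 near corner [267. 315.] far corner [284. 299.] near tip [231. 294.] far tip [248. 279.] axis -26 [274. 168.]
120 near corner [268. 330.] far corner [284. 314.] near tip [231. 309.] far tip [248. 294.] axis -26 [274. 168.]
130 near corner [268. 345.] far corner [284. 329.] near tip [231. 324.] far tip [248. 309.] axis -26 [274. 168.]
-125 14 [ -22.8  -12.9 -118. ] [ -11.7   -5.7 -116.1] [   4.3   10.2 -115.1]
-115 49 [ -23.3  -15.  -114.8] [  -8.6   -2.3 -112.8] [   5.1   13.5 -105.3]
-105 8 [   1.4   -4.6 -104.9] [  3.6  -1.8 -99.4] [  5.2   0.4 -95.4]
-95 7 [  2.1  -4.2 -93.4] [  3.3  -2.7 -89.7] [  5.2  -0.6 -86. ]
-85 10 [  0.1  -4.8 -84.5] [  4.1  -2.  -78.3] [  6.7  -0.3 -75.6]
-75 16 [ -0.2  -5.4 -74.7] [  4.1  -2.6 -70.6] [  7.1   2.5 -65.1]
-65 15 [ -0.3  -4.3 -64.8] [  4.1  -1.4 -60.2] [  7.3   1.7 -56. ]
-55 17 [ -0.5  -6.2 -55. ] [  4.8  -2.5 -49.6] [  8.    1.6 -45.5]
-45 16 [  0.7  -5.8 -44.5] [  4.8  -2.
[... 657 characters left out ...]
   10.5 -112.6]
 [ 296.   192.   -12.3  -12.  -112.9]
 [ 294.   219.   -11.    10.5 -112.4]
 [ 293.   192.    -9.9  -12.3 -111.8]
 [ 291.   189.    -8.4  -14.  -115.1]
 [ 289.   216.    -6.9    8.3 -113.6]
 [ 288.   192.    -6.   -11.9 -113.4]
 [ 286.   190.    -4.4  -13.4 -114. ]
 [ 285.   209.    -3.4   -1.9  -99.6]
 [ 284.   189.    -2.8  -14.3 -113.7]
 [ 283.   191.    -2.   -12.5 -114.3]
 [ 283.   210.    -1.9   -3.3  -92. ]
 [ 282.   196.    -1.2   -8.9 -112.1]
 [ 281.   214.    -0.4   -4.7  -77.8]
 [ 281.   199.    -0.4   -6.4 -112.6]
 [ 280.   191.     0.4  -13.  -112.1]
 [ 279.   212.     1.1   -2.8  -88.7]
 [ 279.   201.     1.2   -4.3 -114.1]
 [ 277.   215.     2.4   -3.6  -78.9]]
```

```bash
python3 - <<'E'
from h import *
f=load("w3");crop(f,"w3c",235,375,125,235,5)
P=cloud(f)
m=(P[...,2]>.132)&(P[...,2]<.148)&(P[...,0]>.4)&(P[...,1]>-.1)&(P[...,1]<.1)&(P[...,0]<.62)
p=P[m];print(cv2.minAreaRect(p[:,:2].astype(np.float32)*1000),np.median(p[:,2]))
c=np.array([.5275,-.0048]);a=np.radians(18.1)
Rk=np.array([[np.cos(a),-np.sin(a)],[np.sin(a),np.cos(a)]])
m=(P[...,2]>.07)&(P[...,2]<.105);q=(P[...,:2]-c)@Rk*1000
m&=(abs(q[...,0])<50)&(abs(q[...,1])<34);v,u=np.nonzero(m)
A=np.c_[u,v,q[m],P[m][:,2]*1000];print(len(A))
for r in A[np.argsort(A[:,2])][::max(1,len(A)//40)]:print(r.round(1))
E
```

```text
((525.5391235351562, -5.975852966308594), (113.79723358154297, 83.32681274414062), 17.946779251098633) 0.13931925265275116
552
[342.  183.  -50.    5.4 100.8]
[341.  174.  -49.   -4.2  97.1]
[340.  171.  -48.9  -6.5  90.6]
[339.  175.  -48.2  -1.6  89.2]
[335.  170.  -46.2  -4.3  71.1]
[336.  179.  -45.    3.2  89.1]
[335.  175.  -43.6  -1.5  89.1]
[333.  179.  -41.8   3.6  87.2]
[332.  178.  -40.4   2.1  88.7]
[331.  175.  -38.9  -1.6  89.4]
[329.  172.  -37.   -4.4  85.9]
[328.  175.  -35.7  -1.2  87.8]
[327.  175.  -34.5  -1.4  88.4]
[325.  179.  -32.5   3.6  87.3]
[324.  172.  -31.2  -4.4  86. ]
[323.  174.  -29.7  -2.6  88.9]
[321.  170.  -28.5  -5.4  78.4]
[321.  161.  -28.  -16.2  79.2]
[320.  170.  -27.4  -5.3  77.9]
[319.  189.  -26.9  17.5  78.8]
[319.  181.  -26.6   7.8  78.4]
[319.  165.  -26.  -11.3  78.2]
[319.  167.  -25.7  -9.5  81.4]
[319.  178.  -25.3   2.2  88.5]
[318.  169.  -24.9  -6.7  78.7]
[317.  185.  -24.3  12.5  79.1]
[317.  177.  -23.1   1.3  87.1]
[316.  178.  -21.8   2.   89.4]
[315.  174.  -20.5  -2.5  88.7]
[313.  177.  -18.5   1.3  87.3]
[312.  173.  -17.3  -3.1  85.7]
[311.  174.  -16.9  -0.5  77.8]
[255.  150.   48.9 -28.7  80.2]
[254.  178.   48.9   0.3 100.1]
[255.  178.   49.    2.9  86.6]
[255.  195.   49.   22.3  90.6]
[255.  172.   49.   -3.8  84.6]
[256.  196.   49.   27.2  76.3]
[254.  188.   49.1  11.5 101.2]
[254.  187.   49.1  10.5 100.7]
[255.  196.   49.1  23.8  89.5]
[255.  187.   49.1  13.6  87. ]
[255.  203.   49.2  32.1  90.3]
```

View pics/w3c.png

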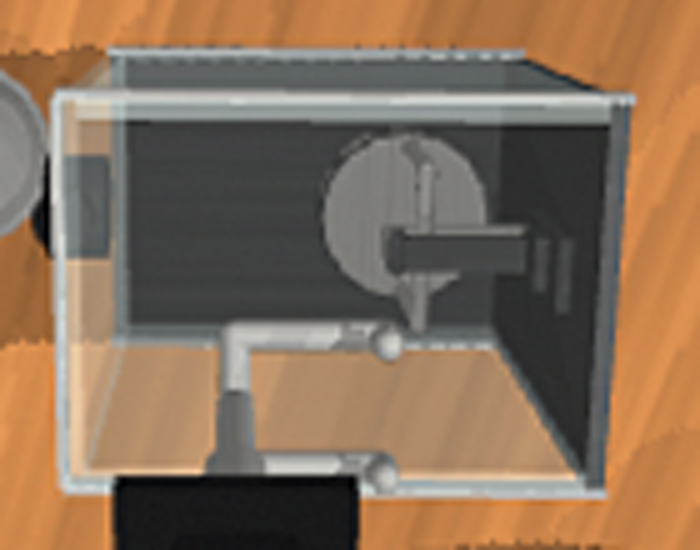

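```bash
python3 plan.py 543.8 1.2 230 108.0 5
```

```text
now [543.4   2.  303.6] [-9.0270e+01 -2.0000e-02  1.0828e+02] t 6.42 F [-0.8  0.3 -1.4] w 13.9
0 {"dp": [-0.2, 14.7, 0.0], "rotation": [0.05, 0.06, 0.0]}
1 {"dp": [-0.2, 14.7, 0.0], "rotation": [0.05, 0.06, 0.0]}
2 {"dp": [-0.2, 14.7, 0.0], "rotation": [0.05, 0.06, 0.0]}
3 {"dp": [-0.2, 14.7, 0.0], "rotation": [0.05, 0.06, 0.0]}
4 {"dp": [-0.2, 14.7, -0.0], "rotation": [0.05, 0.06, 0.0]}
```

Call:
move_arm --deltas '[{"dp":[0,15,0],"rotation":[0.2,0.1,0]},{"dp":[0,15,0],"rotation":[0.1,0,0]},{"dp":[0,15,0],"rotation":[0,0,0]},{"dp":[0,15,0],"rotation":[0,0,0]},{"dp":[0,12,0],"rotation":[0,0,0]}]'

```text
t: 6.83
eef_pos: [0.5426, -0.0032, 0.2328]
ee_rot: [-1.577, 0.001, 1.881]
force: [-0.1, -0.1, -0.9]
width: 0.014
```

```bash
python3 plan.py 543.8 1.2 215 108.0 2
```

```text
now [542.6  -3.2 232.8] [-9.0370e+01  3.0000e-02  1.0779e+02] t 6.83 F [-0.1 -0.1 -0.9] w 14.0
0 {"dp": [1.9, 8.9, -1.2], "rotation": [0.19, -0.11, -0.02]}
1 {"dp": [1.9, 8.9, -1.2], "rotation": [0.19, -0.11, -0.02]}
```

Call:
move_arm --deltas '[{"dp":[3,9,-1],"rotation":[0.3,-0.2,0]},{"dp":[2,9,-1],"rotation":[0.1,0,0]}]'

```text
t: 7.0
eef_pos: [0.5414, -0.0003, 0.2136]
ee_rot: [-1.569, 0.001, 1.881]
force: [-0.4, -0.1, -0.5]
width: 0.0138
```

```bash
python3 plan.py 543.8 1.2 163 108.0 4
```

```text
now [ 5.414e+02 -3.000e-01  2.136e+02] [-8.9920e+01  3.0000e-02  1.0777e+02] t 7.0 F [-0.4 -0.1 -0.5] w 13.8
0 {"dp": [0.2, 12.6, -0.7], "rotation": [-0.02, -0.06, -0.01]}
1 {"dp": [0.2, 12.6, -0.7], "rotation": [-0.02, -0.06, -0.01]}
2 {"dp": [0.2, 12.6, -0.7], "rotation": [-0.02, -0.06, -0.01]}
3 {"dp": [0.2, 12.6, -0.7], "rotation": [-0.02, -0.06, -0.01]}
```

Call:
move_arm --deltas '[{"dp":[0.5,13,-1.5],"rotation":[0,-0.1,0]},{"dp":[0.5,13,-1.5],"rotation":[0,0,0]}]'

```text
t: 7.17
eef_pos: [0.5441, 0.0006, 0.1876]
ee_rot: [-1.571, 0.001, 1.881]
force: [0.2, 0.8, -2.0]
width: 0.0137
```

```bash
python3 plan.py 543.8 1.2 163 108.0 2
```

```text
now [544.1   0.6 187.6] [-9.0040e+01  4.0000e-02  1.0777e+02] t 7.17 F [ 0.2  0.8 -2. ] w 13.7
0 {"dp": [0.3, 12.3, 0.1], "rotation": [0.02, -0.11, -0.02]}
1 {"dp": [0.3, 12.3, 0.1], "rotation": [0.02, -0.11, -0.02]}
```

Call:
move_arm --deltas '[{"dp":[0,12,0],"rotation":[0,-0.2,0]},{"dp":[0,11,0],"rotation":[0,0,0]},{"dp":[0,0,0],"rotation":[0,0,0]}]'

```text
t: 7.42
eef_pos: [0.5429, -0.0006, 0.1614]
ee_rot: [-1.569, 0.001, 1.882]
force: [-0.3, -0.2, -1.9]
width: 0.0141
```

```bash
python3 -c "
from h import *
f=grab('wrist','w4');crop(f,'w4c',215,355,165,245,5)
f=grab('scene','s4');crop(f,'s4c',235,325,170,260,7)
"; python3 plan.py 543.8 1.2 163 108.0 1
```

```text
now [ 5.441e+02 -4.000e-01  1.635e+02] [-9.0040e+01  7.0000e-02  1.0789e+02] t 7.52 F [-0.4  0.9 -1. ] w 13.7
0 {"dp": [1.6, 0.5, -0.2], "rotation": [0.04, -0.11, -0.07]}
```

View pics/w4c.png

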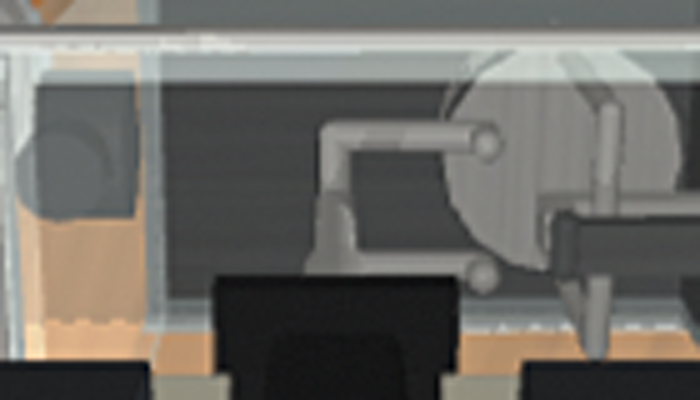

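View pics/s4c.png

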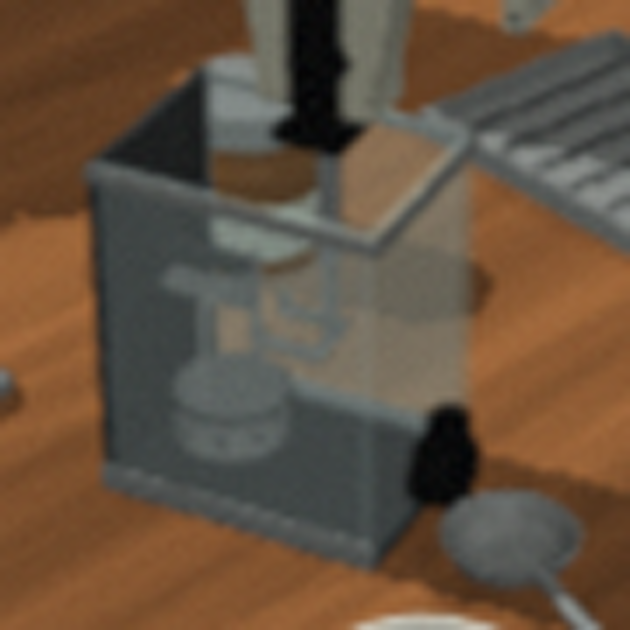

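```bash
cat > rel.py <<'E'
import sys
from h import *
from scipy.spatial.transform import Rotation as R
f=load(sys.argv[1]);P=cloud(f);p=f["pos"];Rt=R.from_euler('xyz',f["rot"]).as_matrix();zr=-Rt[:,1];xr=-Rt[:,2];yr=np.cross(zr,xr);g=p+zr*.0171
q=(P-g)@np.stack([xr,yr,zr],1)*1000
print(p*1000,np.degrees(f["rot"]))
def pr(l,m): 
    if m.sum()>4: print(l,m.sum(),"x",np.percentile(q[m][:,0],[2,50,98]).round(1),"y",np.percentile(q[m][:,1],[2,50,98]).round(1),"z",np.percentile(q[m][:,2],[2,50,98]).round(1))
x,y,z=q[...,0],q[...,1],q[...,2]; zw=P[...,2]*1000
inb=(x>-80)&(x<8)&(abs(y)<30)
pr("prong -y",inb&(x>-30)&(y<-5)&(z<-104)&(z>-120));pr("prong +y",inb&(x>-30)&(y>5)&(z<-104)&(z>-120))
pr("prong tip -y",inb&(x>-30)&(x<-20)&(y<-5)&(z<-100)&(z>-110))
pr("bar",inb&(x<-30)&(zw>76)&(zw<82)&(abs(y)>6)&(abs(y)<17))
pr("bar -y",inb&(x<-30)&(zw>76)&(zw<82)&(y<-6)&(y>-17));pr("bar +y",inb&(x<-30)&(zw>76)&(zw<82)&(y>6)&(y<17))
pr("legs -y",inb&(x<-30)&(zw>40)&(zw<74)&(y<-12));pr("legs +y",inb&(x<-30)&(zw>40)&(zw<74)&(y>12))
pr("keeper",inb&(x<-25)&(zw>85)&(zw<93)&(abs(y)<12))
for a in (-32,-40,-50): pr(f"keeper {a}",inb&(abs(x-a)<3)&(zw>85)&(zw<93)&(abs(y)<12))
E
python3 rel.py w4
```

```text
[542.88930518  -0.57900378 161.42129086] [-8.98998824e+01  2.94838204e-02  1.07845398e+02]
prong -y 282 x [-26.1 -11.6   1.2] y [-14.2 -11.9  -5.8] z [-115.5 -113.  -106.7]
prong +y 156 x [-26.4 -18.3  -6.1] y [ 7.8  9.1 12.5] z [-116.2 -113.1 -106.2]
prong tip -y 32 x [-27.1 -24.5 -22.3] y [-13.9 -12.   -9.9] z [-109.2 -107.5 -105.9]
bar 178 x [-70.8 -42.6 -40.1] y [-16.7  -8.1  16.7] z [-102.   -99.7  -96.9]
bar -y 111 x [-70.8 -43.  -40.6] y [-16.7 -11.3  -6.5] z [-102.1  -99.7  -96.8]
bar +y 67 x [-70.7 -41.7 -40.1] y [ 7.6 13.  16.9] z [-101.4  -99.5  -97.3]
legs -y 129 x [-70.9 -70.5 -40.5] y [-21.8 -17.  -12.3] z [-136.7 -115.3 -104.9]
legs +y 186 x [-71.  -70.6 -39.9] y [14.  19.8 28.9] z [-137.4 -119.8 -105.2]
keeper 613 x [-70.6 -50.9 -33.6] y [-9.3 -0.8  4.2] z [-93.  -90.2 -87. ]
keeper -32 41 x [-34.9 -33.8 -32.9] y [-5.1 -0.7  4.6] z [-92.5 -90.6 -89.3]
keeper -40 96 x [-42.7 -39.9 -37.2] y [-4.2 -0.4  3.9] z [-92.8 -90.2 -88.9]
keeper -50 96 x [-52.8 -50.  -47.1] y [-4.2 -0.6  4. ] z [-92.4 -90.  -88.8]
```

```bash
python3 plan.py 519.5 -7.8 162 107.9 3
```

```text
now [ 5.441e+02 -4.000e-01  1.635e+02] [-9.0040e+01  7.0000e-02  1.0789e+02] t 7.52 F [-0.4  0.9 -1. ] w 13.7
0 {"dp": [0.2, 0.5, 8.6], "rotation": [0.01, -0.0, -0.02]}
1 {"dp": [0.2, 0.5, 8.6], "rotation": [0.01, -0.0, -0.02]}
2 {"dp": [0.2, 0.5, 8.6], "rotation": [0.01, -0.0, -0.02]}
```

Call:
move_arm --deltas '[{"dp":[0.2,1,8],"rotation":[0,0,0]},{"dp":[0.2,0.5,8],"rotation":[0,0,0]}]'

```text
t: 7.68
eef_pos: [0.5299, -0.0049, 0.1633]
ee_rot: [-1.574, 0.002, 1.883]
force: [-0.1, -0.0, -1.5]
width: 0.0139
```

```bash
python3 plan.py 519.5 -7.8 162 107.9 1
```

```text
now [529.9  -4.9 163.3] [-9.0180e+01  1.0000e-01  1.0788e+02] t 7.68 F [-0.1 -0.  -1.5] w 13.9
0 {"dp": [0.4, 1.3, 10.8], "rotation": [0.18, -0.01, -0.1]}
```

Call:
move_arm --deltas '[{"dp":[0.4,1,6],"rotation":[0.1,0,-0.1]},{"dp":[0.2,0.5,4],"rotation":[0,0,0]},{"dp":[0,0,0],"rotation":[0,0,0]}]'

```text
t: 7.93
eef_pos: [0.5176, -0.0082, 0.1635]
ee_rot: [-1.575, -0.0, 1.883]
force: [-1.0, -0.3, -2.0]
width: 0.0139
```

```bash
python3 plan.py 519.5 -7.8 162 107.9 1; python3 -c "
from h import *
f=grab('wrist','w5');crop(f,'w5c',235,375,165,245,5)
f=grab('scene','s5');crop(f,'s5c',235,325,170,260,7)
"; python3 rel.py w5;python3 plan.py 519.5 -7.8 162 107.9 1; 
```

```text
now [517.6  -8.2 163.5] [-9.0220e+01 -2.0000e-02  1.0786e+02] t 7.93 F [-1.  -0.3 -2. ] w 13.9
0 {"dp": [-0.2, 1.5, -1.9], "rotation": [0.22, -0.04, 0.02]}
[517.64863184  -8.23264926 163.49981785] [-9.02172518e+01 -2.01100783e-02  1.07863059e+02]
prong -y 267 x [-26.2 -10.8   1.2] y [-20.9 -12.1  -5.7] z [-115.8 -113.  -106.1]
prong +y 55 x [-26.8 -22.3  -5.3] y [ 8.  10.4 12.6] z [-115.7 -112.  -106.6]
prong tip -y 33 x [-27.  -24.6 -22.4] y [-13.9 -12.  -10. ] z [-109.3 -107.7 -106.2]
bar 37 x [-44.9 -44.7 -41.8] y [-16.3  -8.6  16.6] z [-104.  -101.5  -98.6]
bar -y 28 x [-44.9 -44.6 -41.8] y [-16.4  -9.7  -6.5] z [-103.9 -101.5  -98.7]
bar +y 9 x [-44.9 -44.8 -44.7] y [13.7 15.  16.8] z [-104.2  -99.8  -98.5]
legs -y 68 x [-45.1 -44.8 -44.6] y [-21.7 -16.1 -12.3] z [-139.4 -118.3 -107. ]
legs +y 77 x [-45.1 -44.9 -44.6] y [17.2 22.9 29.5] z [-140.2 -123.2 -107.6]
keeper 268 x [-44.7 -33.8 -25.6] y [-9.9 -2.   3.1] z [-95.1 -92.  -87.8]
keeper -32 93 x [-34.7 -31.8 -29.4] y [-4.8 -1.1  3.1] z [-95.1 -92.2 -90.8]
keeper -40 66 x [-42.3 -38.7 -37. ] y [-8.8 -3.6  4.5] z [-95.2 -91.4 -87.7]
now [518.6  -8.  163.6] [-9.0250e+01 -1.0000e-02  1.0788e+02] t 8.03 F [-0.2  0.1 -0.9] w 13.6
0 {"dp": [-0.1, 1.6, -0.9], "rotation": [0.25, -0.02, 0.01]}
```

View pics/w5c.png

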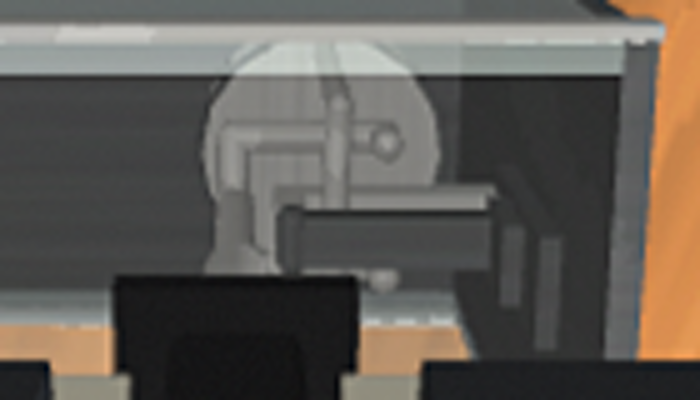

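View pics/s5c.png

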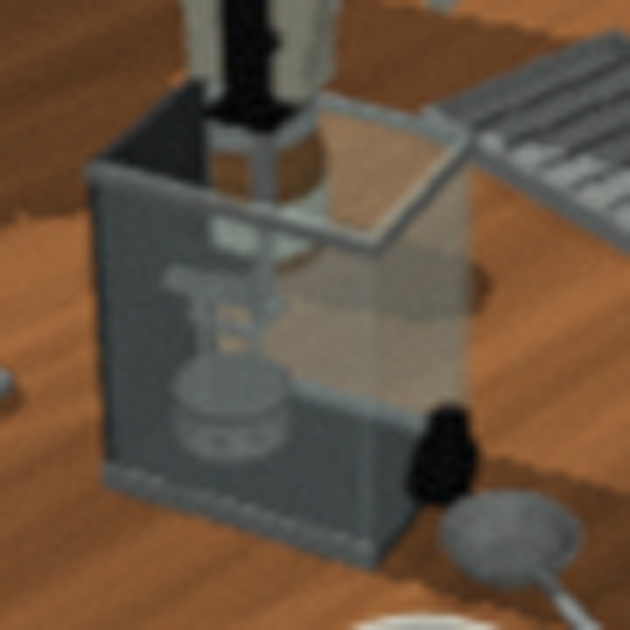

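Call:
move_arm --deltas '[{"dp":[0,-3,-0.5],"rotation":[0.2,0,0]},{"dp":[0,-1.5,0],"rotation":[0,0,0]}]'

```text
t: 8.2
eef_pos: [0.5193, -0.0077, 0.1686]
ee_rot: [-1.572, 0.0, 1.883]
force: [0.8, 0.2, -0.4]
width: 0.0136
```

Call:
move_arm --deltas '[{"dp":[0,-1,0],"rotation":[0,0,0]}]'

```text
t: 8.28
eef_pos: [0.5197, -0.0076, 0.1699]
ee_rot: [-1.572, 0.0, 1.883]
force: [0.2, 0.8, -2.4]
width: 0.0139
```

Call:
move_arm --deltas '[{"dp":[0,-1,0],"rotation":[0,0,0]}]'

```text
t: 8.37
eef_pos: [0.52, -0.0075, 0.1711]
ee_rot: [-1.572, 0.0, 1.883]
force: [-0.3, -0.2, -2.9]
width: 0.0139
```

Call:
move_arm --deltas '[{"dp":[0,-1,0.5],"rotation":[0,0,0]}]'

```text
t: 8.45
eef_pos: [0.5195, -0.0076, 0.172]
ee_rot: [-1.572, -0.0, 1.883]
force: [-0.3, -0.4, -2.7]
width: 0.0136
```

Call:
move_arm --deltas '[{"dp":[0,-1,0.5],"rotation":[0,0,0]}]'

```text
t: 8.53
eef_pos: [0.5189, -0.0077, 0.1728]
ee_rot: [-1.571, -0.0, 1.883]
force: [0.6, 0.7, -2.7]
width: 0.0139
```

Call:
move_arm --deltas '[{"dp":[0,-1,0.3],"rotation":[0,0,0]}]'

```text
t: 8.62
eef_pos: [0.5184, -0.0078, 0.1737]
ee_rot: [-1.571, -0.0, 1.883]
force: [1.0, 0.3, -3.1]
width: 0.0134
```

Call:
move_arm --deltas '[{"dp":[0,-1,0],"rotation":[0,0,0]}]'

```text
t: 8.7
eef_pos: [0.5182, -0.0078, 0.1745]
ee_rot: [-1.57, -0.0, 1.883]
force: [0.1, -0.9, -3.0]
width: 0.0141
```

Call:
move_arm --deltas '[{"dp":[0,-1,0],"rotation":[0,0,0]}]'

```text
t: 8.78
eef_pos: [0.518, -0.0079, 0.1754]
ee_rot: [-1.57, -0.0, 1.883]
force: [-0.2, 0.3, -3.9]
width: 0.0135
```

Call:
move_arm --deltas '[{"dp":[0,-1,0],"rotation":[0,0,0]}]'

```text
t: 8.87
eef_pos: [0.5179, -0.0078, 0.1762]
ee_rot: [-1.569, -0.001, 1.883]
force: [1.4, -0.1, -6.7]
width: 0.0136
```

```bash
python3 -c "
from h import *
f=grab('wrist','w6');crop(f,'w6c',235,375,165,245,5)
f=grab('scene','s6');crop(f,'s6c',235,325,170,260,7)
"; python3 rel.py w6;python3 plan.py 519.5 -7.8 182 107.9 1; 
```

```text
[517.85022317  -7.84543368 176.17992132] [-8.99227041e+01 -3.95661109e-02  1.07868654e+02]
prong -y 383 x [-26.2 -15.4   1.2] y [-20.6 -11.9  -5.1] z [-116.1 -112.3 -105.3]
prong +y 156 x [-26.1 -17.3  -6.1] y [ 5.5  8.8 11.5] z [-115.7 -112.4 -106.8]
prong tip -y 47 x [-28.  -23.9 -20. ] y [-13.8 -11.8  -5. ] z [-109.8 -107.9 -105. ]
bar 30 x [-44.8 -44.5 -41.3] y [-16.5  -9.   15.9] z [-116.7 -114.3 -111.9]
bar -y 24 x [-44.8 -44.4 -41.3] y [-16.6  -9.3  -6.4] z [-116.5 -115.  -111.9]
bar +y 6 x [-44.6 -44.5 -44.4] y [13.2 15.1 16.3] z [-116.2 -112.5 -112.1]
legs -y 73 x [-44.9 -44.6 -44.4] y [-23.4 -16.8 -12.1] z [-151.  -132.6 -119.7]
legs +y 89 x [-44.9 -44.6 -44.4] y [17.2 23.5 29.8] z [-152.9 -134.4 -120.2]
keeper 254 x [-44.5 -32.6 -25.2] y [-11.   -2.    9.5] z [-108.2 -104.5 -101.1]
keeper -32 89 x [-34.8 -31.8 -29.2] y [-5.  -1.3  2.9] z [-107.3 -104.5 -103.2]
keeper -40 55 x [-42.8 -38.7 -37.1] y [-9.  -4.1  4.7] z [-108.1 -104.5 -100.7]
now [517.9  -7.9 176.2] [-8.9930e+01 -4.0000e-02  1.0787e+02] t 8.97 F [ 0.9  0.5 -6.4] w 13.7
0 {"dp": [-0.4, -5.8, -1.6], "rotation": [-0.07, -0.03, 0.04]}
```

View pics/w6c.png

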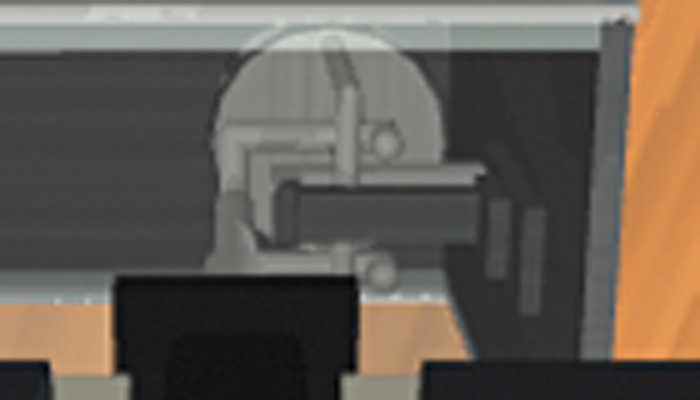

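View pics/s6c.png

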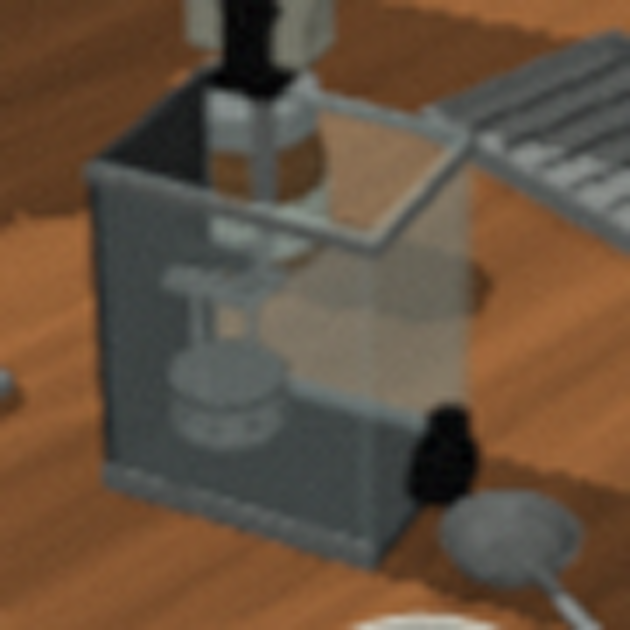

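Call:
move_arm --deltas '[{"dp":[0,-1,0],"rotation":[0,0,0]},{"dp":[0,-1,0],"rotation":[0,0,0]}]'

```text
t: 9.13
eef_pos: [0.5178, -0.0078, 0.1776]
ee_rot: [-1.569, -0.001, 1.882]
force: [2.1, -1.3, -7.4]
width: 0.0139
```

Call:
move_arm --deltas '[{"dp":[0,-1,0],"rotation":[0,0,0]}]'

```text
t: 9.22
eef_pos: [0.5177, -0.0078, 0.1784]
ee_rot: [-1.569, -0.001, 1.882]
force: [1.0, -0.4, -8.5]
width: 0.0139
```

Call:
move_arm --deltas '[{"dp":[0,-0.5,0],"rotation":[0,0,0]}]'

```text
t: 9.3
eef_pos: [0.5177, -0.0078, 0.1788]
ee_rot: [-1.569, -0.001, 1.882]
force: [0.9, -0.5, -8.0]
width: 0.0136
```

Call:
move_arm --deltas '[{"dp":[0,-0.8,0],"rotation":[0,0,0]}]'

```text
t: 9.38
eef_pos: [0.5177, -0.0078, 0.1794]
ee_rot: [-1.569, -0.001, 1.882]
force: [2.5, -1.1, -10.0]
width: 0.014
```

Call:
move_arm --deltas '[{"dp":[0,-0.5,0],"rotation":[0,0,0]}]'

```text
t: 9.47
eef_pos: [0.5177, -0.0078, 0.1797]
ee_rot: [-1.568, -0.001, 1.882]
force: [2.9, -0.7, -9.4]
width: 0.0137
```

```bash
python3 -c "
from h import *
f=grab('wrist','w7');crop(f,'w7c',235,375,165,245,5)
"; python3 rel.py w7;python3 plan.py 519.5 -7.8 182 107.9 1; 
```

```text
[517.70116656  -7.75665542 179.74221629] [-8.98673246e+01 -7.05521089e-02  1.07839339e+02]
prong -y 379 x [-26.3 -16.1   1.2] y [-20.7 -11.9  -5.1] z [-116.7 -112.1 -104.8]
prong +y 158 x [-26.  -17.3  -6.1] y [ 5.7  8.8 11.7] z [-115.7 -112.2 -106.5]
prong tip -y 49 x [-29.3 -24.  -20. ] y [-15.2 -11.3  -5. ] z [-109.8 -107.6 -104.6]
bar 25 x [-44.6 -44.3 -41.3] y [-16.4  -9.   15.8] z [-120.  -118.5 -115.4]
bar -y 20 x [-44.5 -44.2 -41.3] y [-16.4  -9.6  -6.6] z [-120.  -118.8 -115.4]
bar +y 5 x [-44.6 -44.5 -44.4] y [13.3 14.7 16.1] z [-118.3 -117.1 -116.3]
legs -y 75 x [-44.6 -44.3 -33.1] y [-23.2 -16.8 -12.2] z [-156.7 -136.5 -124.1]
legs +y 86 x [-44.6 -44.4 -44.2] y [17.1 23.7 29.9] z [-156.8 -138.1 -124.2]
keeper 227 x [-44.2 -31.7 -25.2] y [-11.   -2.2  10.2] z [-109.5 -105.1 -104. ]
keeper -32 86 x [-34.9 -31.7 -29.2] y [-5.3 -1.7  3.1] z [-108.3 -104.9 -104. ]
keeper -40 34 x [-42.6 -38.3 -37.1] y [-9.2 -5.2  3.7] z [-111.4 -106.  -104.1]
now [517.7  -7.8 179.8] [-8.9870e+01 -7.0000e-02  1.0784e+02] t 9.52 F [ 2.2 -0.3 -9.2] w 13.7
0 {"dp": [-0.5, -2.2, -1.7], "rotation": [-0.13, -0.06, 0.07]}
```

View pics/w7c.png

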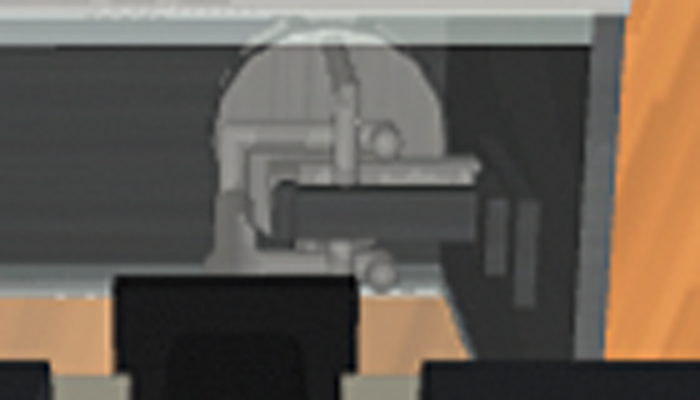

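Call:
move_arm --deltas '[{"dp":[0,-0.4,-2],"rotation":[0,0,0]},{"dp":[0,-0.2,-2],"rotation":[0,0,0]}]'

```text
t: 9.68
eef_pos: [0.5191, -0.0074, 0.1794]
ee_rot: [-1.563, -0.002, 1.882]
force: [-1.3, -2.9, -9.0]
width: 0.0136
```

Call:
move_arm --deltas '[{"dp":[0,-0.2,-2],"rotation":[0,0,0]}]'

```text
t: 9.77
eef_pos: [0.5196, -0.0072, 0.1789]
ee_rot: [-1.56, -0.002, 1.881]
force: [-2.9, -2.1, -9.0]
width: 0.0139
```

Call:
move_arm --deltas '[{"dp":[0,-1.2,-3],"rotation":[-0.5,0,0]}]'

```text
t: 9.85
eef_pos: [0.521, -0.0068, 0.1791]
ee_rot: [-1.564, -0.002, 1.881]
force: [-5.2, -1.5, -8.9]
width: 0.0134
```

Call:
move_arm --deltas '[{"dp":[0,-0.8,-3],"rotation":[-0.3,0,0]}]'

```text
t: 9.93
eef_pos: [0.5225, -0.0062, 0.1791]
ee_rot: [-1.567, -0.002, 1.88]
force: [-4.9, -1.7, -9.7]
width: 0.0138
```

```bash
python3 -c "
from h import *
f=grab('wrist','w8');crop(f,'w8c',235,375,165,245,5)
f=grab('scene','s8');crop(f,'s8c',235,325,170,260,7)
"; python3 rel.py w8;python3 plan.py 525 -7.8 180 107.9 1; 
```

```text
[522.47716067  -6.18995774 179.10552994] [-89.75562771  -0.13787876 107.73100537]
prong -y 415 x [-26.9 -16.3   1.2] y [-20.5 -11.4  -5.1] z [-117.2 -112.3 -104.5]
prong +y 162 x [-26.8 -18.1  -6.1] y [ 5.5  8.9 12.2] z [-116.1 -112.4 -106.4]
prong tip -y 77 x [-29.3 -23.8 -20. ] y [-19.  -11.   -5.1] z [-109.9 -107.6 -104.1]
bar 32 x [-49.5 -49.2 -46.2] y [-16.   -9.5  16.4] z [-120.2 -117.  -114.4]
bar -y 25 x [-49.4 -49.2 -46.2] y [-16.1 -10.6  -6.8] z [-119.8 -118.2 -114.4]
bar +y 7 x [-49.4 -49.2 -49.2] y [12.9 14.9 16.6] z [-119.9 -116.4 -115.3]
legs -y 81 x [-49.4 -49.1 -48.9] y [-23.6 -17.  -12.3] z [-155.8 -135.9 -123.5]
legs +y 97 x [-49.5 -49.3 -49. ] y [16.  22.6 29.7] z [-152.7 -136.1 -122.9]
keeper 321 x [-49.1 -34.7 -25.3] y [-11.2  -2.3   9.8] z [-110.  -104.9 -103.6]
keeper -32 85 x [-34.8 -32.3 -29.2] y [-5.4 -1.9  2.2] z [-107.7 -104.7 -103.5]
keeper -40 84 x [-42.8 -40.1 -37.1] y [-5.3 -1.8  2.2] z [-107.9 -104.9 -103.7]
keeper -50 16 x [-49.6 -49.1 -47.2] y [-11.6  -9.4  -9.1] z [-110.8 -107.6 -104.3]
now [523.2  -5.9 179.4] [-89.84  -0.13 107.74] t 10.03 F [-4.2 -1.6 -8.5] w 14.1
0 {"dp": [-2.3, -0.7, -1.1], "rotation": [-0.16, -0.16, 0.13]}
```

View pics/w8c.png

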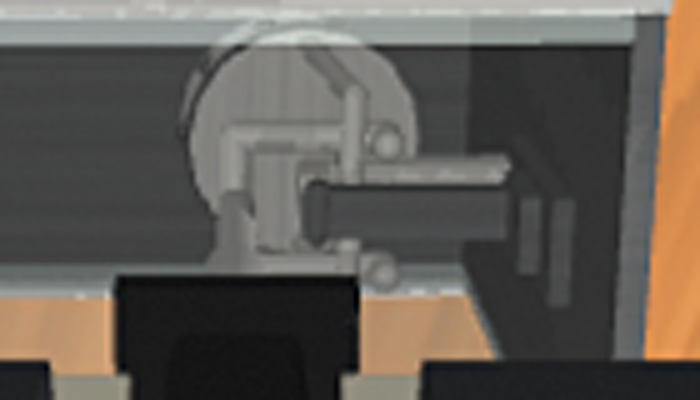

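View pics/s8c.png

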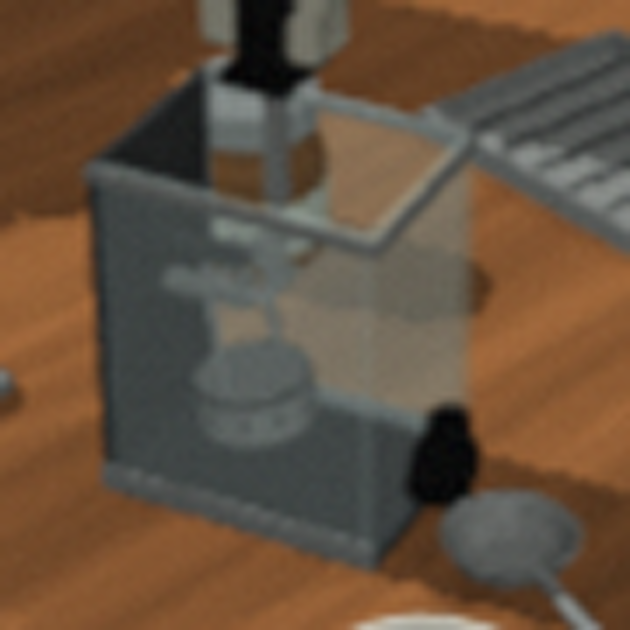

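Call:
move_arm --deltas '[{"dp":[-0.5,-1.5,0],"rotation":[-0.2,0,0.1]}]'

```text
t: 10.12
eef_pos: [0.523, -0.0063, 0.1804]
ee_rot: [-1.571, -0.001, 1.88]
force: [-3.3, 0.4, -10.6]
width: 0.0139
```

Call:
move_arm --deltas '[{"dp":[-0.3,-0.8,-1],"rotation":[0,0,0]}]'

```text
t: 10.2
eef_pos: [0.5234, -0.0062, 0.1809]
ee_rot: [-1.57, -0.002, 1.88]
force: [-5.4, -0.9, -10.8]
width: 0.0141
```

Call:
move_arm --deltas '[{"dp":[0,-0.4,-3],"rotation":[-0.1,0,0]}]'

```text
t: 10.28
eef_pos: [0.525, -0.0055, 0.181]
ee_rot: [-1.569, -0.002, 1.88]
force: [-5.2, -1.7, -11.3]
width: 0.014
```

Call:
move_arm --deltas '[{"dp":[-0.3,0.2,-3.5],"rotation":[-0.2,0,0]}]'

```text
t: 10.37
eef_pos: [0.5278, -0.0049, 0.1807]
ee_rot: [-1.572, -0.002, 1.879]
force: [-6.0, -0.0, -9.0]
width: 0.0138
```

Call:
move_arm --deltas '[{"dp":[-0.3,0,-3.5],"rotation":[-0.2,0,0]}]'

```text
t: 10.45
eef_pos: [0.5303, -0.0043, 0.1802]
ee_rot: [-1.573, -0.002, 1.879]
force: [-2.7, -0.0, -9.9]
width: 0.0137
```

Call:
move_arm --deltas '[{"dp":[-0.3,0,-3.5],"rotation":[-0.2,0,0]}]'

```text
t: 10.53
eef_pos: [0.5356, -0.0032, 0.1813]
ee_rot: [-1.58, -0.002, 1.88]
force: [0.6, -0.1, -2.9]
width: 0.0135
```

Call:
move_arm --deltas '[{"dp":[0,-0.5,-4],"rotation":[0.4,0,0]},{"dp":[0.3,0,-5],"rotation":[0.1,0,0]},{"dp":[0.3,0,-5],"rotation":[0,0,0]}]'

```text
t: 10.78
eef_pos: [0.5556, 0.0031, 0.1867]
ee_rot: [-1.584, 0.001, 1.882]
force: [-0.0, -0.1, -2.4]
width: 0.0139
```

```bash
python3 -c "
from h import *
f=grab('wrist','w9');crop(f,'w9c',215,375,165,245,5)
f=grab('scene','s9');crop(f,'s9c',235,325,170,260,7)
";python3 plan.py 564.3 7.8 182 108 3; 
```

```text
now [555.7   3.2 186.3] [-9.0760e+01  3.0000e-02  1.0782e+02] t 10.88 F [-0.2  0.1 -3.2] w 13.8
0 {"dp": [0.6, 1.5, -3.2], "rotation": [0.25, -0.06, -0.01]}
1 {"dp": [0.6, 1.5, -3.2], "rotation": [0.25, -0.06, -0.01]}
2 {"dp": [0.6, 1.5, -3.2], "rotation": [0.25, -0.06, -0.01]}
```

View pics/w9c.png

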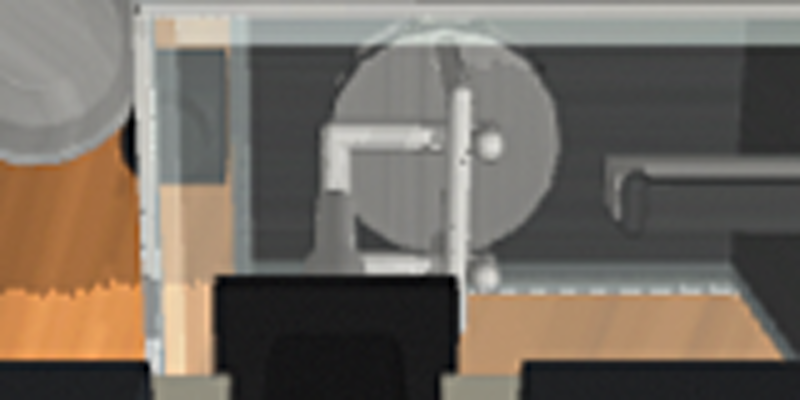

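View pics/s9c.png

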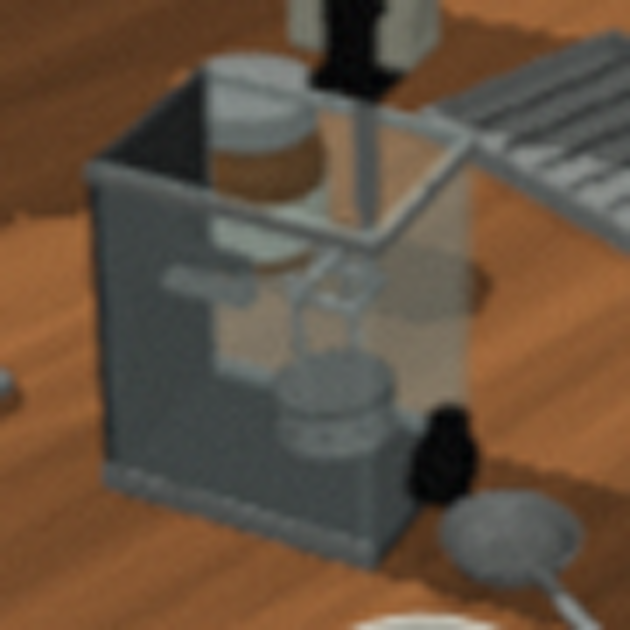

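Call:
move_arm --deltas '[{"dp":[0.6,1,-3],"rotation":[0.3,0,0]},{"dp":[0.6,1,-3],"rotation":[0.3,0,0]},{"dp":[0.3,0,-3],"rotation":[0,0,0]},{"dp":[0,0,0],"rotation":[0,0,0]}]'

```text
t: 11.22
eef_pos: [0.5654, 0.0082, 0.1847]
ee_rot: [-1.574, 0.001, 1.882]
force: [0.5, -0.5, -3.3]
width: 0.014
```

```bash
python3 -c "
from h import *
f=grab('wrist','w10');crop(f,'w10c',195,355,165,245,5)
f=grab('scene','s10');crop(f,'s10c',235,325,170,260,7)
";python3 plan.py 564.3 7.8 186 108 1;python3 plan.py 564.3 7.8 350 108 11 
```

```text
now [564.9   8.  184.6] [-9.0170e+01  3.0000e-02  1.0783e+02] t 11.32 F [ 0.4 -0.1 -2.8] w 13.8
0 {"dp": [0.0, -1.4, 0.6], "rotation": [0.17, -0.17, -0.03]}
now [564.9   8.  184.6] [-9.0170e+01  3.0000e-02  1.0783e+02] t 11.32 F [ 0.4 -0.1 -2.8] w 13.8
0 {"dp": [-0.0, -15.0, 0.0], "rotation": [0.02, -0.02, -0.0]}
1 {"dp": [-0.0, -15.0, 0.0], "rotation": [0.02, -0.02, -0.0]}
2 {"dp": [-0.0, -15.0, 0.0], "rotation": [0.02, -0.02, -0.0]}
3 {"dp": [-0.0, -15.0, 0.0], "rotation": [0.02, -0.02, -0.0]}
4 {"dp": [-0.0, -15.0, 0.0], "rotation": [0.02, -0.02, -0.0]}
5 {"dp": [-0.0, -15.0, 0.0], "rotation": [0.02, -0.02, -0.0]}
6 {"dp": [-0.0, -15.0, 0.0], "rotation": [0.02, -0.02, -0.0]}
7 {"dp": [-0.0, -15.0, 0.0], "rotation": [0.02, -0.02, -0.0]}
8 {"dp": [-0.0, -15.0, 0.0], "rotation": [0.02, -0.02, -0.0]}
9 {"dp": [-0.0, -15.0, 0.0], "rotation": [0.02, -0.02, -0.0]}
10 {"dp": [0.0, -15.0, 0.1], "rotation": [0.02, -0.02, -0.0]}
```

View pics/w10c.png

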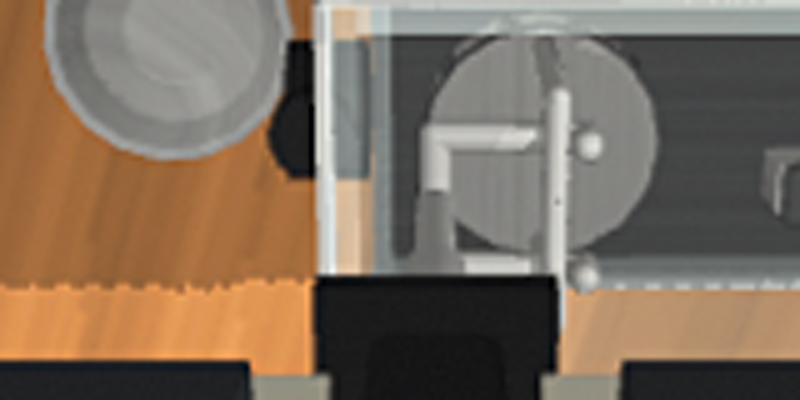

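View pics/s10c.png

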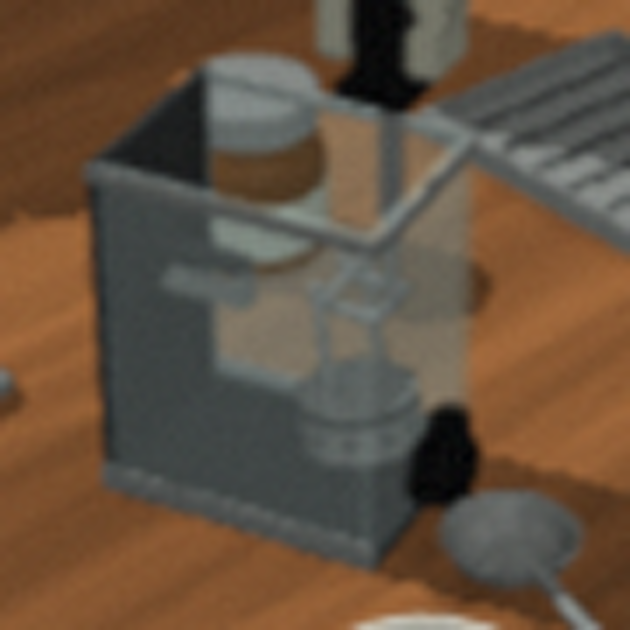

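Call:
move_arm --deltas '[{"dp":[0,-8,0],"rotation":[0.1,-0.1,0]},{"dp":[0,-10,0],"rotation":[0,0,0]},{"dp":[0,-10,0],"rotation":[0,0,0]}]'

```text
t: 11.57
eef_pos: [0.563, 0.0075, 0.2124]
ee_rot: [-1.567, 0.0, 1.884]
force: [-0.5, -1.0, -3.2]
width: 0.0135
```

```bash
python3 plan.py 564.3 7.8 254 108 4
```

```text
now [563.    7.5 212.4] [-8.9770e+01  1.0000e-02  1.0792e+02] t 11.57 F [-0.5 -1.  -3.2] w 13.5
0 {"dp": [-0.0, -10.4, -0.3], "rotation": [-0.06, -0.02, -0.0]}
1 {"dp": [-0.0, -10.4, -0.3], "rotation": [-0.06, -0.02, -0.0]}
2 {"dp": [-0.0, -10.4, -0.3], "rotation": [-0.06, -0.02, -0.0]}
3 {"dp": [-0.0, -10.4, -0.3], "rotation": [-0.06, -0.02, -0.0]}
```

Call:
move_arm --deltas '[{"dp":[0,-10,-0.8],"rotation":[-0.1,0,0]},{"dp":[0,-10,-0.8],"rotation":[-0.1,0,0]},{"dp":[0,-10,-0.8],"rotation":[-0.1,0,0]}]'

```text
t: 11.82
eef_pos: [0.5658, 0.0082, 0.2474]
ee_rot: [-1.575, 0.0, 1.884]
force: [0.9, -0.3, -2.8]
width: 0.0133
```

```bash
python3 plan.py 564.3 7.8 284 108 4
```

```text
now [565.8   8.2 247.4] [-9.0250e+01  2.0000e-02  1.0793e+02] t 11.82 F [ 0.9 -0.3 -2.8] w 13.3
0 {"dp": [0.0, -9.2, 0.4], "rotation": [0.06, -0.02, -0.01]}
1 {"dp": [0.0, -9.2, 0.4], "rotation": [0.06, -0.02, -0.01]}
2 {"dp": [0.0, -9.2, 0.4], "rotation": [0.06, -0.02, -0.01]}
3 {"dp": [0.0, -9.2, 0.4], "rotation": [0.06, -0.02, -0.01]}
```

Call:
move_arm --deltas '[{"dp":[0,-12,0.5],"rotation":[0,0,0]},{"dp":[0,-12,0.5],"rotation":[0,0,0]},{"dp":[0,-12,0],"rotation":[0,0,0]}]'

```text
t: 12.07
eef_pos: [0.5649, 0.0079, 0.2883]
ee_rot: [-1.578, 0.0, 1.884]
force: [0.7, 0.1, -3.4]
width: 0.0137
```

Call:
move_arm --deltas '[{"dp":[0,-12,0],"rotation":[0,0,0]},{"dp":[0,-12,0],"rotation":[0,0,0]},{"dp":[0,-12,0],"rotation":[0,0,0]},{"dp":[0,-6,0],"rotation":[0,0,0]}]'

```text
t: 12.4
eef_pos: [0.5649, 0.0076, 0.3387]
ee_rot: [-1.585, 0.001, 1.884]
force: [0.3, 0.1, -3.4]
width: 0.0137
```

```bash
python3 -c "
from h import *
f=grab('scene','s11');crop(f,'s11c',205,365,60,240,4)
";python3 plan.py 564.3 7.8 335 108 1 
```

```text
now [565.3   7.6 339.6] [-9.0900e+01  6.0000e-02  1.0793e+02] t 12.45 F [ 0.5 -0.4 -0.2] w 13.8
0 {"dp": [0.5, 4.6, 1.0], "rotation": [0.9, -0.07, -0.06]}
```

View pics/s11c.png

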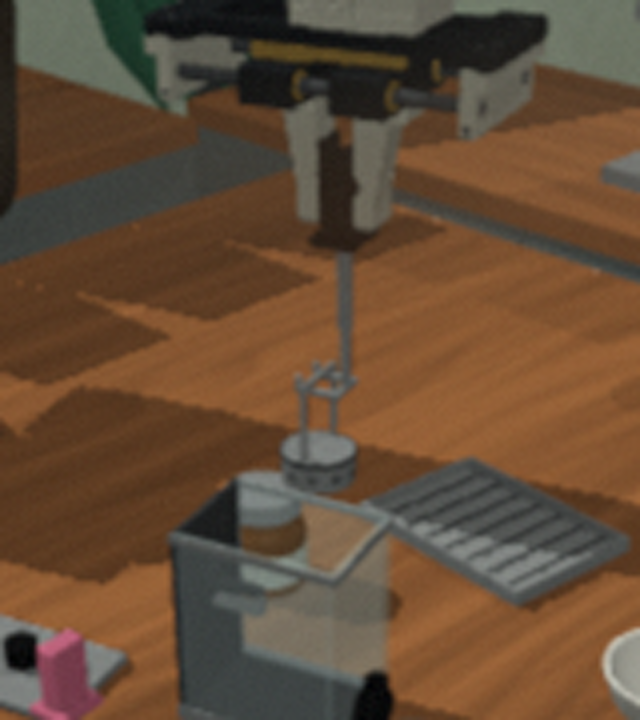

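Call:
move_arm --deltas '[{"dp":[6,0,0],"rotation":[0.4,0,0]},{"dp":[10,0,-1],"rotation":[0.3,0,0]},{"dp":[14,0,-1],"rotation":[0.2,0,0]},{"dp":[18,0,-1],"rotation":[0,0,0]},{"dp":[20,0,-1],"rotation":[0,0,0]}]'

```text
t: 12.87
eef_pos: [0.5466, 0.075, 0.3381]
ee_rot: [-1.566, 0.001, 1.879]
force: [0.6, 0.6, -3.8]
width: 0.014
```

```bash
python3 plan.py 497.5 268.4 330 108 10
```

```text
now [546.6  75.  338.1] [-8.9750e+01  5.0000e-02  1.0764e+02] t 12.87 F [ 0.6  0.6 -3.8] w 14.0
0 {"dp": [19.9, 0.8, -1.2], "rotation": [-0.02, -0.04, -0.01]}
1 {"dp": [19.9, 0.8, -1.2], "rotation": [-0.02, -0.04, -0.01]}
2 {"dp": [19.9, 0.8, -1.2], "rotation": [-0.02, -0.04, -0.01]}
3 {"dp": [19.9, 0.8, -1.2], "rotation": [-0.02, -0.04, -0.01]}
4 {"dp": [19.9, 0.8, -1.2], "rotation": [-0.02, -0.04, -0.01]}
5 {"dp": [19.9, 0.8, -1.2], "rotation": [-0.02, -0.04, -0.01]}
6 {"dp": [19.9, 0.8, -1.3], "rotation": [-0.02, -0.04, -0.01]}
7 {"dp": [19.9, 0.8, -1.3], "rotation": [-0.02, -0.04, -0.01]}
8 {"dp": [19.9, 0.8, -1.3], "rotation": [-0.02, -0.04, -0.01]}
9 {"dp": [19.9, 0.8, -1.3], "rotation": [-0.02, -0.04, -0.01]}
```

Call:
move_arm --deltas '[{"dp":[20,1,-1],"rotation":[0,-0.1,0]},{"dp":[20,1,-1],"rotation":[0,-0.1,0]},{"dp":[20,1,-1],"rotation":[0,0,0]},{"dp":[20,1,-1],"rotation":[0,0,0]},{"dp":[20,1,-1],"rotation":[0,0,0]}]'

```text
t: 13.28
eef_pos: [0.516, 0.1793, 0.3281]
ee_rot: [-1.558, 0.001, 1.882]
force: [0.1, -0.2, -2.7]
width: 0.014
```

Call:
move_arm --deltas '[{"dp":[20,1,-1],"rotation":[0,-0.1,0]},{"dp":[20,1,-1],"rotation":[0,0,0]},{"dp":[16,1,-1],"rotation":[0,0,0]},{"dp":[12,1,-1],"rotation":[0,0,0]},{"dp":[8,1,-1],"rotation":[0,0,0]}]'

```text
t: 13.7
eef_pos: [0.4913, 0.2618, 0.3179]
ee_rot: [-1.549, 0.003, 1.888]
force: [-0.1, 0.2, -3.1]
width: 0.0141
```

```bash
python3 plan.py 497.5 268.4 300 108 3
```

```text
now [491.3 261.8 317.9] [-88.78   0.18 108.17] t 13.7 F [-0.1  0.2 -3.1] w 14.1
0 {"dp": [1.5, 5.9, -2.8], "rotation": [-0.41, 0.05, -0.06]}
1 {"dp": [1.5, 5.9, -2.7], "rotation": [-0.41, 0.05, -0.06]}
2 {"dp": [1.5, 5.9, -2.7], "rotation": [-0.41, 0.05, -0.06]}
```

Call:
move_arm --deltas '[{"dp":[2,6,-3],"rotation":[-0.5,0,0]},{"dp":[2,10,-3],"rotation":[-0.5,0,0]},{"dp":[1,12,-1],"rotation":[-0.3,0,0]},{"dp":[0,14,0],"rotation":[0,0,0]}]'

```text
t: 14.03
eef_pos: [0.4969, 0.2716, 0.2745]
ee_rot: [-1.577, 0.003, 1.891]
force: [-0.3, -0.4, -3.5]
width: 0.0141
```

```bash
python3 plan.py 497.5 268.4 200 108 6
```

```text
now [496.9 271.6 274.5] [-90.33   0.15 108.32] t 14.03 F [-0.3 -0.4 -3.5] w 14.1
0 {"dp": [-0.5, 12.4, 0.1], "rotation": [0.05, 0.05, -0.02]}
1 {"dp": [-0.5, 12.4, 0.1], "rotation": [0.05, 0.05, -0.02]}
2 {"dp": [-0.5, 12.4, 0.1], "rotation": [0.05, 0.05, -0.02]}
3 {"dp": [-0.5, 12.4, 0.1], "rotation": [0.05, 0.05, -0.02]}
4 {"dp": [-0.5, 12.4, 0.1], "rotation": [0.05, 0.05, -0.02]}
5 {"dp": [-0.5, 12.4, 0.1], "rotation": [0.05, 0.05, -0.02]}
```

Call:
move_arm --deltas '[{"dp":[-0.5,14,0],"rotation":[0.1,0.1,0]},{"dp":[-0.5,14,0],"rotation":[0.1,0.1,0]},{"dp":[-0.5,14,0],"rotation":[0,0,0]},{"dp":[0,12,0],"rotation":[0,0,0]},{"dp":[0,10,0],"rotation":[0,0,0]}]'

```text
t: 14.45
eef_pos: [0.4975, 0.2668, 0.2039]
ee_rot: [-1.572, 0.004, 1.885]
force: [-0.0, -0.4, -2.4]
width: 0.0138
```

```bash
python3 -c "
from h import *
f=grab('wrist','w12')
f=grab('scene','s12');crop(f,'s12c',285,375,110,220,6)
";python3 plan.py 497.5 268.4 172 108 4 
```

```text
now [496.8 266.4 203. ] [-89.89   0.31 107.96] t 14.55 F [ 0.6 -0.2 -3. ] w 13.7
0 {"dp": [0.5, 7.8, -0.3], "rotation": [-0.03, -0.01, -0.08]}
1 {"dp": [0.5, 7.8, -0.3], "rotation": [-0.03, -0.01, -0.08]}
2 {"dp": [0.4, 7.8, -0.3], "rotation": [-0.03, -0.01, -0.08]}
3 {"dp": [0.4, 7.8, -0.3], "rotation": [-0.03, -0.01, -0.08]}
```

View pics/w12.png

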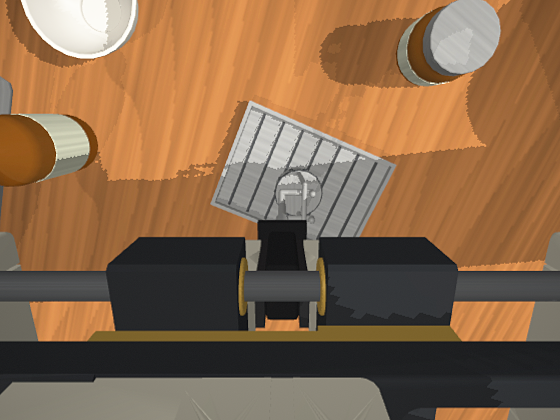

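View pics/s12c.png

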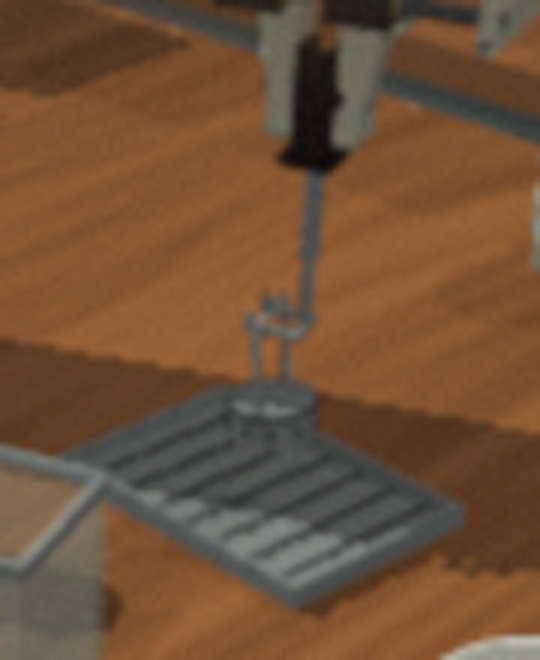

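Call:
move_arm --deltas '[{"dp":[0.5,8,0],"rotation":[0,0,-0.2]},{"dp":[0.5,8,0],"rotation":[0,0,-0.1]},{"dp":[0,7,0],"rotation":[0,0,0]},{"dp":[0,4,0],"rotation":[0,0,0]}]'

```text
t: 14.88
eef_pos: [0.4981, 0.2679, 0.1762]
ee_rot: [-1.573, -0.002, 1.884]
force: [-0.3, 0.4, -3.2]
width: 0.0135
```

```bash
python3 -c "
from h import *
f=grab('scene','s13');crop(f,'s13c',295,365,140,220,8)
";python3 plan.py 497.5 268.4 165 108 4 
```

```text
now [497.8 267.7 175.6] [-9.0090e+01 -7.0000e-02  1.0795e+02] t 14.93 F [-0.5 -0.3 -4.3] w 13.9
0 {"dp": [0.2, 2.7, 0.0], "rotation": [0.02, -0.01, 0.02]}
1 {"dp": [0.2, 2.7, 0.0], "rotation": [0.02, -0.01, 0.02]}
2 {"dp": [0.2, 2.7, 0.0], "rotation": [0.02, -0.01, 0.02]}
3 {"dp": [0.2, 2.7, 0.0], "rotation": [0.02, -0.01, 0.02]}
```

View pics/s13c.png

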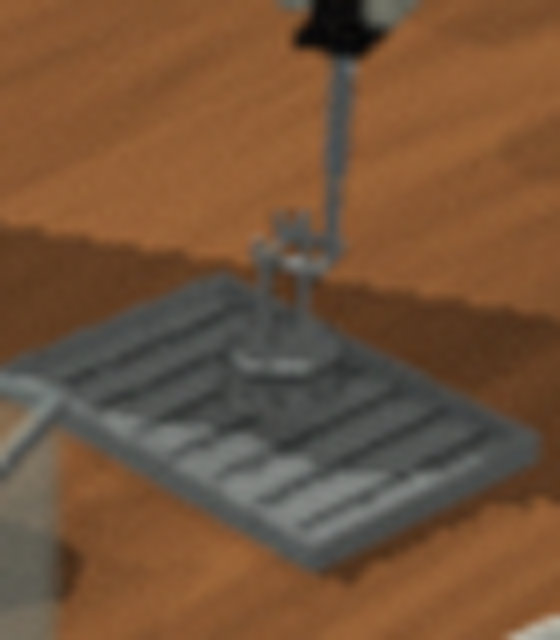

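Call:
move_arm --deltas '[{"dp":[0,3,0],"rotation":[0,0,0]},{"dp":[0,2,0],"rotation":[0,0,0]},{"dp":[0,1,0],"rotation":[0,0,0]}]'

```text
t: 15.18
eef_pos: [0.4981, 0.268, 0.1695]
ee_rot: [-1.573, -0.001, 1.884]
force: [-0.3, -1.0, -2.8]
width: 0.0137
```

Call:
move_arm --deltas '[{"dp":[0,1,0],"rotation":[0,0,0]},{"dp":[0,1,0],"rotation":[0,0,0]}]'

```text
t: 15.35
eef_pos: [0.4983, 0.2682, 0.1676]
ee_rot: [-1.574, -0.001, 1.885]
force: [0.8, -0.3, -2.9]
width: 0.0137
```

Call:
move_arm --deltas '[{"dp":[0,1,0],"rotation":[0,0,0]},{"dp":[0,1,0],"rotation":[0,0,0]}]'

```text
t: 15.52
eef_pos: [0.4985, 0.2684, 0.1658]
ee_rot: [-1.574, -0.002, 1.885]
force: [-0.4, -0.7, -3.1]
width: 0.0132
```

Call:
move_arm --deltas '[{"dp":[0,1,0],"rotation":[0,0,0]},{"dp":[0,1,0],"rotation":[0,0,0]}]'

```text
t: 15.68
eef_pos: [0.4986, 0.2685, 0.1639]
ee_rot: [-1.575, -0.002, 1.885]
force: [-0.1, -0.2, -2.2]
width: 0.0137
```

Call:
move_arm --deltas '[{"dp":[0,1,0],"rotation":[0,0,0]},{"dp":[0,1,0],"rotation":[0,0,0]}]'

```text
t: 15.85
eef_pos: [0.4989, 0.2687, 0.1621]
ee_rot: [-1.576, -0.002, 1.885]
force: [-0.4, -0.3, -1.1]
width: 0.0136
```

Call:
move_arm --deltas '[{"dp":[0,1.5,0],"rotation":[0,0,0]},{"dp":[0,1.5,0],"rotation":[0,0,0]}]'

```text
t: 16.02
eef_pos: [0.4993, 0.269, 0.1594]
ee_rot: [-1.577, -0.002, 1.885]
force: [0.6, -0.2, -1.3]
width: 0.0137
```

```bash
python3 -c "
from h import *
f=grab('wrist','w14');crop(f,'w14c',220,380,140,240,5)
f=grab('scene','s14');crop(f,'s14c',295,365,140,220,8)
";python3 plan.py 498 268.4 154 108 4 
```

```text
now [499.2 268.8 159.1] [-90.31  -0.13 108.01] t 16.12 F [-0.9  0.1 -0.4] w 13.9
0 {"dp": [-0.0, 1.3, 0.3], "rotation": [0.08, 0.0, 0.03]}
1 {"dp": [-0.0, 1.3, 0.3], "rotation": [0.08, 0.0, 0.03]}
2 {"dp": [-0.0, 1.3, 0.3], "rotation": [0.08, 0.0, 0.03]}
3 {"dp": [-0.0, 1.3, 0.3], "rotation": [0.08, 0.0, 0.03]}
```

View pics/w14c.png

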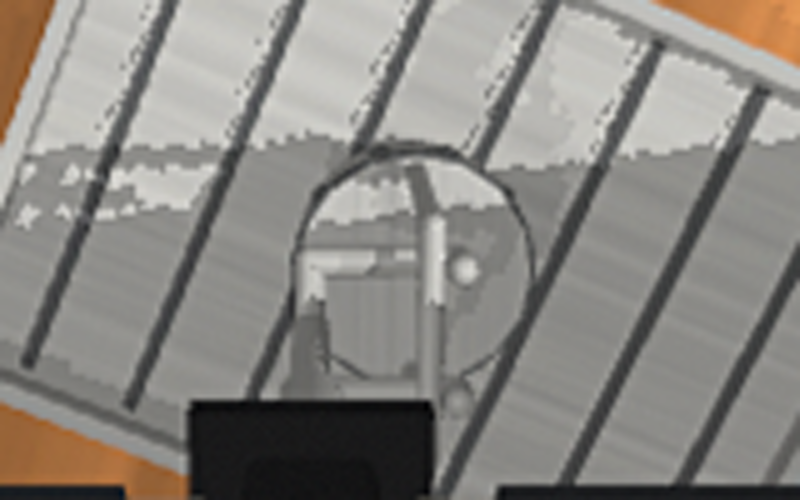

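View pics/s14c.png

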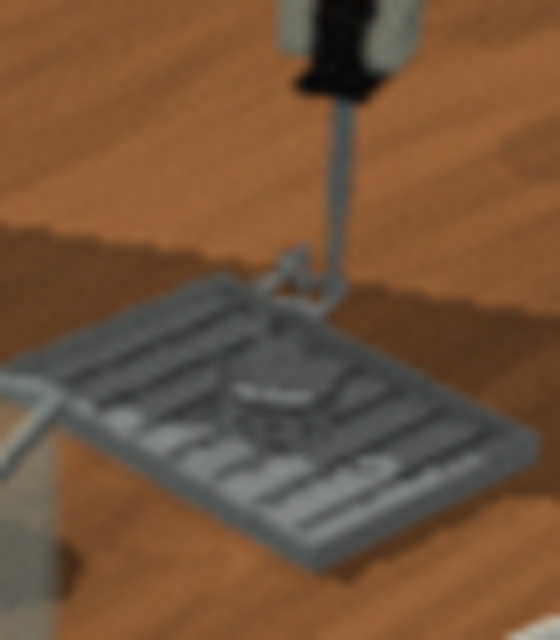

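Call:
move_arm --deltas '[{"dp":[0,2,0.6],"rotation":[0.2,0,0]},{"dp":[0,2,0.3],"rotation":[0.1,0,0]},{"dp":[0,2,0.2],"rotation":[0,0,0]}]'

```text
t: 16.37
eef_pos: [0.4984, 0.2688, 0.1533]
ee_rot: [-1.572, -0.003, 1.885]
force: [-0.1, 0.9, -0.3]
width: 0.0135
```

```bash
python3 -c "
from h import *
f=grab('wrist','w15');crop(f,'w15c',220,380,140,240,5)
P=cloud(f)
m=(P[...,0]>.43)&(P[...,0]<.53)&(P[...,1]>.21)&(P[...,1]<.31)&(P[...,2]>.058)&(P[...,2]<.09)
v,u=np.nonzero(m);A=np.c_[u,v,P[m]*1000];print(len(A));print(A[::max(1,len(A)//25)].round(1))
";python3 plan.py 498 268.4 153.5 108 1; python3 rel.py w15 | head -4 
```

```text
397
[[304.  181.  487.3 243.2  58.3]
 [302.  185.  488.9 245.1  66.8]
 [306.  187.  485.9 245.   69.9]
 [303.  190.  487.4 247.7  70.9]
 [306.  191.  485.1 247.7  71.2]
 [304.  192.  486.2 248.9  71. ]
 [297.  193.  489.4 254.2  58.1]
 [282.  194.  500.6 258.4  58.8]
 [311.  194.  479.5 250.3  63.9]
 [313.  195.  477.6 250.7  63. ]
 [302.  197.  486.3 253.2  70.4]
 [304.  199.  484.2 254.5  69.5]
 [302.  202.  485.  257.   70.1]
 [280.  204.  499.8 265.9  61.9]
 [283.  205.  497.6 265.2  65. ]
 [302.  206.  484.1 259.9  70.8]
 [305.  207.  481.7 259.8  71. ]
 [279.  209.  500.2 267.   72.7]
 [281.  210.  499.1 265.5  78.9]
 [283.  211.  497.7 265.   81.8]
 [285.  212.  495.7 266.2  78.5]
 [303.  213.  481.7 264.7  71.7]
 [306.  215.  478.8 265.7  71.1]
 [312.  217.  471.7 269.   59.7]
 [298.  219.  481.7 274.5  58.3]
 [306.  220.  477.5 269.5  71. ]
 [310.  222.  472.5 272.4  63.4]]
now [498.1 268.6 152.8] [-90.01  -0.14 108.01] t 16.42 F [-0.4  0.4 -2.5] w 13.7
0 {"dp": [-0.1, -0.7, 0.2], "rotation": [0.01, 0.01, 0.14]}
[498.37489607 268.76839796 153.28418722] [-90.04251064  -0.14912647 108.01765518]
prong -y 264 x [-26.2 -10.4   1.2] y [-21.2 -12.   -5.7] z [-116.5 -113.2 -106.5]
prong +y 126 x [-26.6 -15.8  -6.1] y [ 7.6  9.  11.9] z [-115.9 -112.8 -106.5]
prong tip -y 39 x [-26.9 -23.9 -20. ] y [-18.4 -12.4 -10. ] z [-109.  -107.3 -100.1]
```

View pics/w15c.png

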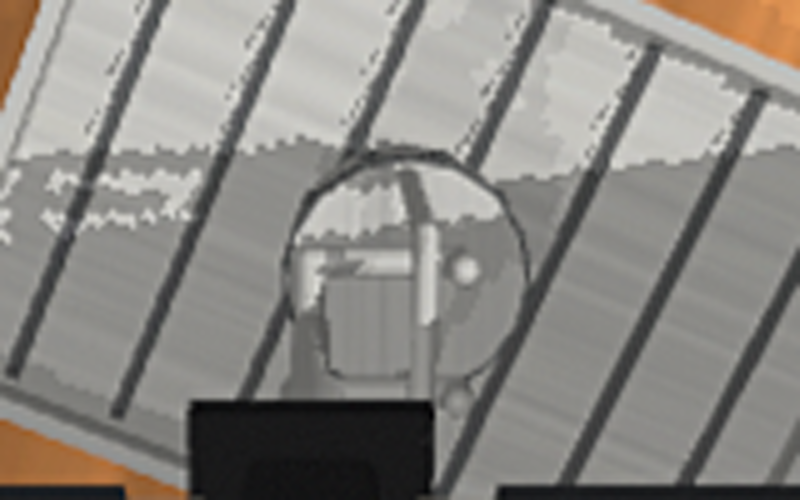

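Call:
move_arm --deltas '[{"dp":[0,0,-4],"rotation":[0,0,0.1]},{"dp":[0,0,-6],"rotation":[0,0,0]},{"dp":[0,0,-7],"rotation":[0,0,0]}]'

```text
t: 16.67
eef_pos: [0.5144, 0.2738, 0.1527]
ee_rot: [-1.57, -0.0, 1.886]
force: [-0.1, 0.2, -1.3]
width: 0.014
```

```bash
python3 -c "
from h import *
f=grab('wrist','w16');crop(f,'w16c',220,380,140,240,5)
";python3 plan.py 541 282 153.5 108 4
```

```text
now [515.8 274.4 152.7] [-9.0020e+01 -1.0000e-02  1.0805e+02] t 16.72 F [1.8 0.6 0. ] w 13.7
0 {"dp": [-0.2, -0.2, -6.6], "rotation": [0.01, 0.01, 0.0]}
1 {"dp": [-0.1, -0.2, -6.6], "rotation": [0.01, 0.01, 0.0]}
2 {"dp": [-0.1, -0.2, -6.6], "rotation": [0.01, 0.01, 0.0]}
3 {"dp": [-0.1, -0.2, -6.6], "rotation": [0.01, 0.01, 0.0]}
```

View pics/w16c.png

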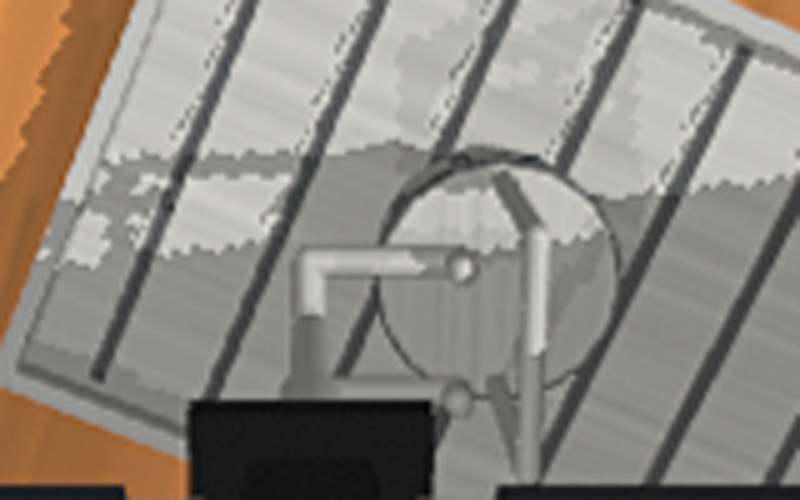

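Free of the bar. Back off further, then up.

Call:
move_arm --deltas '[{"dp":[0,0,-8],"rotation":[0,0,0]},{"dp":[0,0,-10],"rotation":[0,0,0]},{"dp":[0,0,-10],"rotation":[0,0,0]},{"dp":[0,-10,-4],"rotation":[0,0,0]},{"dp":[0,-20,0],"rotation":[0,0,0]}]'

```text
t: 17.13
eef_pos: [0.5493, 0.2845, 0.1793]
ee_rot: [-1.564, 0.002, 1.885]
force: [-0.4, -0.7, -1.9]
width: 0.0136
```

Call:
move_arm --deltas '[{"dp":[0,-25,0],"rotation":[0,0,0]},{"dp":[0,-25,0],"rotation":[0,0,0]},{"dp":[0,-25,0],"rotation":[0,0,0]},{"dp":[0,-15,0],"rotation":[0,0,0]}]'

```text
t: 17.47
eef_pos: [0.552, 0.2844, 0.2746]
ee_rot: [-1.562, 0.005, 1.883]
force: [0.6, 1.0, -1.7]
width: 0.0138
```

```bash
python3 -c "
from h import *
f=grab('scene','s17');crop(f,'s17c',295,365,140,220,8)
";python3 plan.py 420 0 290 100 
```

```text
now [553.2 285.  277.6] [-89.73   0.21 107.93] t 17.52 F [2.  0.6 2.9] w 13.9
0 {"dp": [-25.6, -1.2, 23.8], "rotation": [-0.03, 0.88, -0.03]}
1 {"dp": [-25.9, -1.2, 23.4], "rotation": [-0.03, 0.88, -0.03]}
2 {"dp": [-26.3, -1.2, 23.0], "rotation": [-0.03, 0.88, -0.03]}
3 {"dp": [-26.6, -1.2, 22.6], "rotation": [-0.03, 0.88, -0.03]}
4 {"dp": [-27.0, -1.3, 22.2], "rotation": [-0.03, 0.88, -0.03]}
5 {"dp": [-27.3, -1.3, 21.8], "rotation": [-0.03, 0.88, -0.03]}
6 {"dp": [-27.7, -1.3, 21.4], "rotation": [-0.03, 0.88, -0.03]}
7 {"dp": [-28.0, -1.3, 20.9], "rotation": [-0.03, 0.88, -0.03]}
8 {"dp": [-28.3, -1.4, 20.5], "rotation": [-0.03, 0.88, -0.03]}
```

View pics/s17c.png

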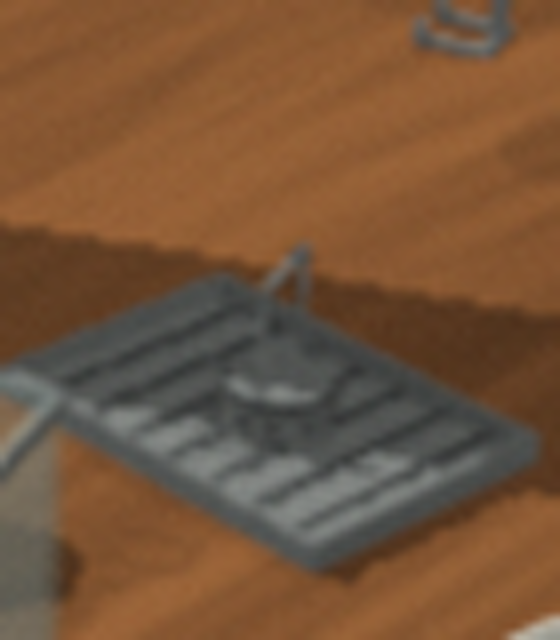

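Call:
move_arm --deltas '[{"dp":[-20,-2,18],"rotation":[0,0.9,0]},{"dp":[-26,-2,24],"rotation":[0,0.9,0]},{"dp":[-26,-2,23],"rotation":[0,0.9,0]},{"dp":[-27,-2,23],"rotation":[0,0.9,0]},{"dp":[-27,-2,22],"rotation":[0,0.9,0]}]'

```text
t: 17.93
eef_pos: [0.4846, 0.1344, 0.2912]
ee_rot: [-1.57, 0.003, 1.806]
force: [0.7, -0.1, -0.2]
width: 0.0138
```

Call:
move_arm --deltas '[{"dp":[-28,-1,22],"rotation":[0,0.9,0]},{"dp":[-28,-1,21],"rotation":[0,0.9,0]},{"dp":[-28,-1,21],"rotation":[0,0.9,0]},{"dp":[-29,-1,20],"rotation":[0,0.9,0]}]'

```text
t: 18.27
eef_pos: [0.4235, 0.0008, 0.2989]
ee_rot: [-1.574, 0.002, 1.741]
force: [1.1, -1.2, -1.0]
width: 0.0141
```

```bash
python3 plan.py 400 -276 270 92.1 
```

```text
now [423.5   0.8 298.9] [-90.16   0.14  99.78] t 18.27 F [ 1.1 -1.2 -1. ] w 14.1
0 {"dp": [-33.6, 3.7, 8.8], "rotation": [0.02, 0.96, -0.02]}
1 {"dp": [-33.7, 3.7, 8.2], "rotation": [0.02, 0.96, -0.02]}
2 {"dp": [-33.9, 3.7, 7.6], "rotation": [0.02, 0.96, -0.02]}
3 {"dp": [-34.0, 3.6, 7.1], "rotation": [0.02, 0.96, -0.02]}
4 {"dp": [-34.1, 3.6, 6.5], "rotation": [0.02, 0.96, -0.02]}
5 {"dp": [-34.2, 3.6, 5.9], "rotation": [0.02, 0.96, -0.02]}
6 {"dp": [-34.3, 3.6, 5.4], "rotation": [0.02, 0.96, -0.02]}
7 {"dp": [-34.4, 3.6, 4.8], "rotation": [0.02, 0.96, -0.02]}
```

Call:
move_arm --deltas '[{"dp":[-33,2,9],"rotation":[0,1,0]},{"dp":[-34,2,8],"rotation":[0,1,0]},{"dp":[-34,2,8],"rotation":[0,1,0]},{"dp":[-34,2,7],"rotation":[0,1,0]},{"dp":[-34,2,7],"rotation":[0,1,0]}]'

```text
t: 18.68
eef_pos: [0.4045, -0.1797, 0.2956]
ee_rot: [-1.586, 0.001, 1.654]
force: [1.5, -0.4, -1.5]
width: 0.0137
```

Call:
move_arm --deltas '[{"dp":[-34,2,6],"rotation":[0,1,0]},{"dp":[-34,2,5],"rotation":[0,1,0]},{"dp":[-26,2,4],"rotation":[0,0.5,0]},{"dp":[0,0,0],"rotation":[0,0,0]}]'

```text
t: 19.02
eef_pos: [0.3939, -0.2849, 0.2923]
ee_rot: [-1.589, 0.002, 1.602]
force: [1.0, 0.4, -1.1]
width: 0.0139
```

```bash
python3 plan.py 400 -276.5 150 92.1 7
```

```text
now [ 393.9 -284.9  292.3] [-91.02   0.1   91.8 ] t 19.02 F [ 1.   0.4 -1.1] w 13.9
0 {"dp": [1.2, 20.3, -0.5], "rotation": [0.15, -0.04, -0.01]}
1 {"dp": [1.2, 20.3, -0.6], "rotation": [0.15, -0.04, -0.01]}
2 {"dp": [1.2, 20.3, -0.7], "rotation": [0.15, -0.04, -0.01]}
3 {"dp": [1.2, 20.3, -0.7], "rotation": [0.15, -0.04, -0.01]}
4 {"dp": [1.2, 20.3, -0.8], "rotation": [0.15, -0.04, -0.01]}
5 {"dp": [1.2, 20.3, -0.8], "rotation": [0.15, -0.04, -0.01]}
6 {"dp": [1.2, 20.3, -0.9], "rotation": [0.15, -0.04, -0.01]}
```

Call:
move_arm --deltas '[{"dp":[2,20,0],"rotation":[0.5,0,0]},{"dp":[2,22,0],"rotation":[0.3,0,0]},{"dp":[1,24,0],"rotation":[0.2,0,0]},{"dp":[1,24,0],"rotation":[0,0,0]},{"dp":[1,18,0],"rotation":[0,0,0]}]'

```text
t: 19.43
eef_pos: [0.398, -0.2834, 0.1882]
ee_rot: [-1.582, 0.007, 1.595]
force: [0.4, -0.4, -1.4]
width: 0.014
```

```bash
python3 plan.py 400 -276.3 152 92.1 2
```

```text
now [ 398.  -283.4  188.2] [-90.63   0.38  91.36] t 19.43 F [ 0.4 -0.4 -1.4] w 14.0
0 {"dp": [3.6, 18.1, -0.9], "rotation": [0.31, -0.37, -0.19]}
1 {"dp": [3.6, 18.1, -1.0], "rotation": [0.31, -0.37, -0.19]}
```

Call:
move_arm --deltas '[{"dp":[4,18,-1],"rotation":[0.4,-0.4,-0.2]},{"dp":[4,16,-1],"rotation":[0.2,-0.4,-0.2]},{"dp":[0,0,0],"rotation":[0,0,0]}]'

```text
t: 19.68
eef_pos: [0.3989, -0.2744, 0.1508]
ee_rot: [-1.567, -0.002, 1.608]
force: [-0.9, -0.2, -1.9]
width: 0.0137
```

```bash
python3 plan.py 400 -276.3 149 92.1 1; python3 -c "
from h import *
f=grab('wrist','w18');crop(f,'w18c',200,360,120,240,5)
f=grab('scene','s18');crop(f,'s18c',90,230,170,290,5)"; python3 rel.py w18|head -4;python3 plan.py 400 -276.3 149 92.1 1
```

```text
now [ 398.9 -274.4  150.8] [-89.79  -0.13  92.14] t 19.68 F [-0.9 -0.2 -1.9] w 13.7
0 {"dp": [-1.9, 1.8, -1.0], "rotation": [-0.21, 0.04, 0.13]}
[ 398.8876779  -274.44778681  150.83830559] [-89.78624545  -0.1297299   92.14012575]
prong -y 281 x [-26.  -11.4   1.3] y [-14.4 -12.2  -5.9] z [-115.8 -113.1 -107. ]
prong +y 131 x [-26.4 -18.9  -6. ] y [ 7.8  9.2 12.1] z [-114.6 -112.7 -106.2]
prong tip -y 33 x [-26.4 -24.4 -22.2] y [-14.  -12.2 -10.2] z [-109.6 -107.6 -106.3]
now [ 400.5 -275.5  153.7] [-90.     0.    92.16] t 19.78 F [ 1.   0.2 -0.4] w 13.8
0 {"dp": [-0.8, 4.7, 0.5], "rotation": [0.0, 0.06, -0.0]}
```

View pics/w18c.png

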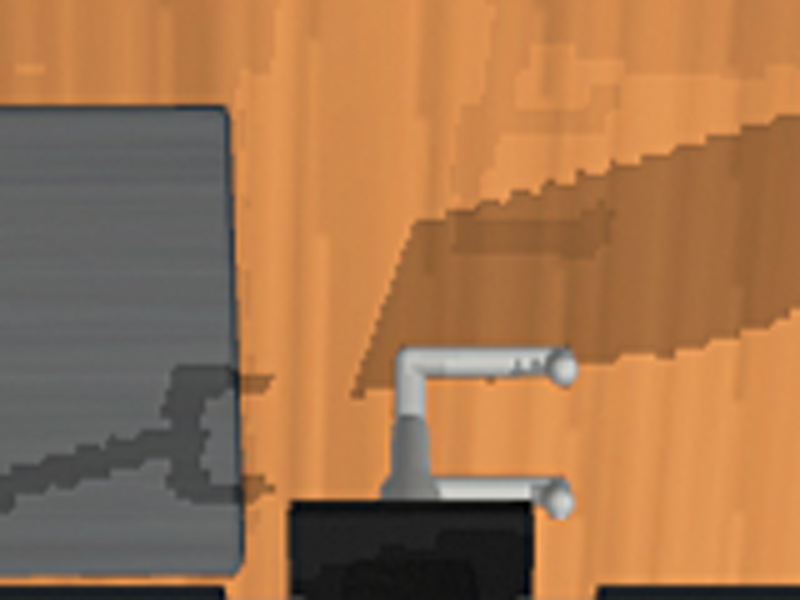

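View pics/s18c.png

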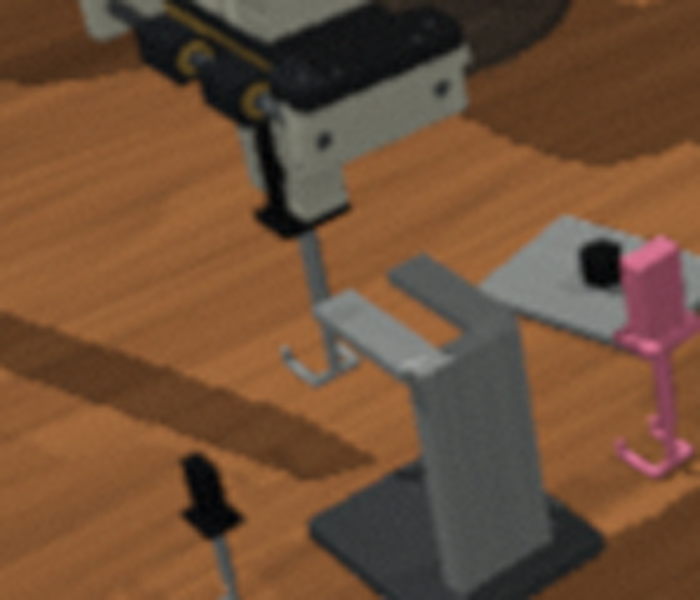

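Call:
move_arm --deltas '[{"dp":[-0.5,3,-4],"rotation":[0,0,0]},{"dp":[0,2,-8],"rotation":[0,0,0]}]'

```text
t: 19.95
eef_pos: [0.4139, -0.2763, 0.1515]
ee_rot: [-1.575, 0.002, 1.608]
force: [0.3, 0.2, -1.8]
width: 0.0138
```

```bash
python3 plan.py 471.8 -273.8 148.5 92.1 5
```

```text
now [ 413.9 -276.3  151.5] [-90.22   0.1   92.16] t 19.95 F [ 0.3  0.2 -1.8] w 13.8
0 {"dp": [0.1, 0.7, -11.6], "rotation": [0.04, 0.01, -0.02]}
1 {"dp": [0.1, 0.6, -11.6], "rotation": [0.04, 0.01, -0.02]}
2 {"dp": [0.1, 0.6, -11.6], "rotation": [0.04, 0.01, -0.02]}
3 {"dp": [0.1, 0.6, -11.6], "rotation": [0.04, 0.01, -0.02]}
4 {"dp": [0.1, 0.6, -11.6], "rotation": [0.04, 0.01, -0.02]}
```

Call:
move_arm --deltas '[{"dp":[0,1.5,-11],"rotation":[0.1,0,0]},{"dp":[0,1,-11],"rotation":[0,0,0]}]'

```text
t: 20.12
eef_pos: [0.4387, -0.276, 0.1511]
ee_rot: [-1.577, 0.003, 1.608]
force: [0.2, 0.4, -1.4]
width: 0.0138
```

```bash
python3 plan.py 471.8 -273.8 148 92.1 3
```

```text
now [ 438.7 -276.   151.1] [-90.34   0.17  92.12] t 20.12 F [ 0.2  0.4 -1.4] w 13.8
0 {"dp": [0.3, 1.1, -11.1], "rotation": [0.11, 0.01, -0.06]}
1 {"dp": [0.3, 1.1, -11.1], "rotation": [0.11, 0.01, -0.06]}
2 {"dp": [0.3, 1.0, -11.1], "rotation": [0.11, 0.01, -0.06]}
```

Call:
move_arm --deltas '[{"dp":[0.5,2,-10],"rotation":[0.2,0,-0.1]},{"dp":[0.5,1.5,-10],"rotation":[0.1,0,0]},{"dp":[0.3,1,-7],"rotation":[0,0,0]}]'

```text
t: 20.37
eef_pos: [0.4712, -0.2739, 0.1473]
ee_rot: [-1.574, 0.002, 1.608]
force: [-0.1, -0.1, -1.7]
width: 0.014
```

```bash
python3 plan.py 471.8 -273.8 146 92.1 2;python3 -c "
from h import *
f=grab('scene','s19');crop(f,'s19c',90,230,170,290,5)
f=grab('wrist','w19');crop(f,'w19c',200,360,120,240,5)"; python3 plan.py 471.8 -273.8 146 92.1 2
```

```text
now [ 471.2 -273.9  147.3] [-90.16   0.12  92.14] t 20.37 F [-0.1 -0.1 -1.7] w 14.0
0 {"dp": [0.0, 0.6, -0.3], "rotation": [0.08, 0.02, -0.06]}
1 {"dp": [0.0, 0.6, -0.3], "rotation": [0.08, 0.02, -0.06]}
now [ 470.9 -273.8  146.9] [-90.12   0.11  92.16] t 20.47 F [-1.3  0.4 -1.9] w 14.0
0 {"dp": [-0.0, 0.4, -0.5], "rotation": [0.06, 0.03, -0.06]}
1 {"dp": [-0.0, 0.4, -0.5], "rotation": [0.06, 0.03, -0.06]}
```

View pics/s19c.png

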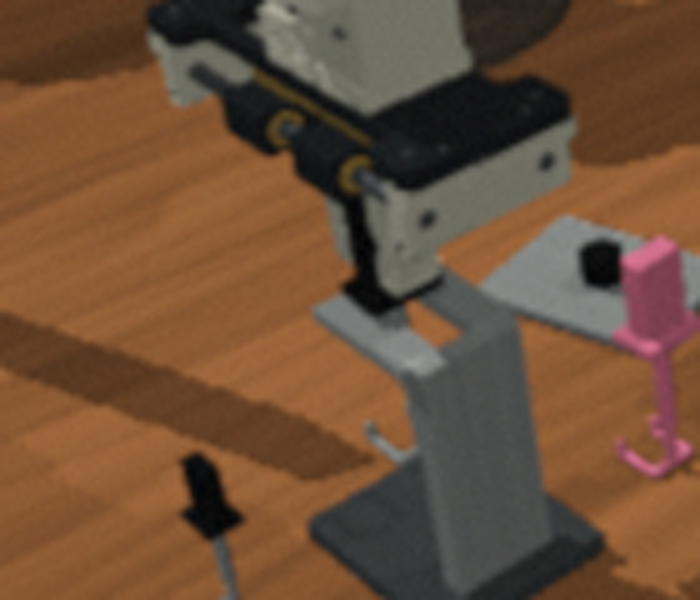

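View pics/w19c.png

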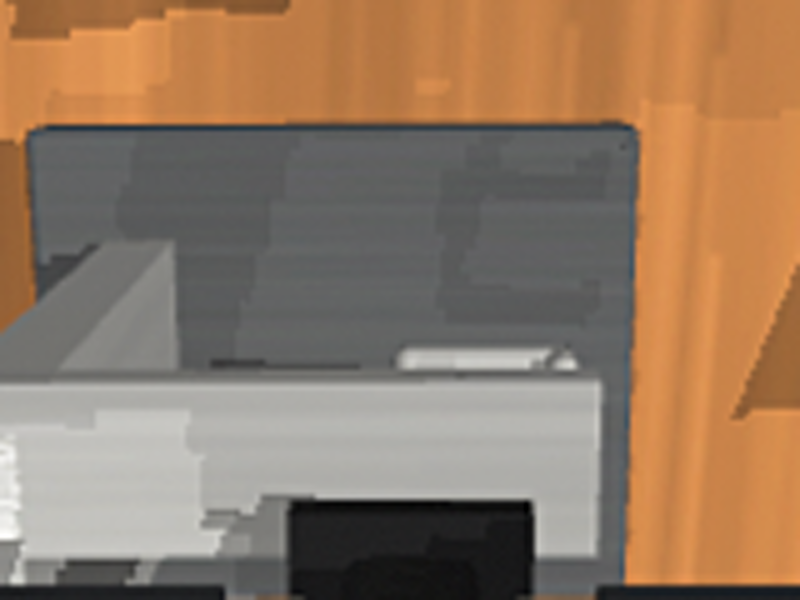

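In the slot; lower onto the arms.

Call:
move_arm --deltas '[{"dp":[0,1.5,-0.8],"rotation":[0.1,0,0]},{"dp":[0,1.2,-0.3],"rotation":[0,0,0]}]'

```text
t: 20.63
eef_pos: [0.4719, -0.2735, 0.1436]
ee_rot: [-1.57, 0.002, 1.609]
force: [0.2, 0.1, -1.8]
width: 0.0139
```

Call:
move_arm --deltas '[{"dp":[0,1,0],"rotation":[0,0,0]}]'

```text
t: 20.72
eef_pos: [0.4718, -0.2736, 0.1429]
ee_rot: [-1.57, 0.002, 1.609]
force: [-4.0, 5.2, 14.1]
width: 0.0138
```

Call:
move_arm --deltas '[{"dp":[0,0.6,0],"rotation":[0,0,0]}]'

```text
t: 20.8
eef_pos: [0.4718, -0.2736, 0.1429]
ee_rot: [-1.57, 0.002, 1.609]
force: [-1.3, 3.1, 6.1]
width: 0.0137
```

Call:
move_arm --deltas '[{"dp":[0,0,0],"rotation":[0,0,0]},{"dp":[0,0,0],"rotation":[0,0,0]}]' --jaw 190 --squeeze 5

```text
t: 20.97
eef_pos: [0.4715, -0.2737, 0.1436]
ee_rot: [-1.571, 0.002, 1.609]
force: [0.5, -0.4, 0.0]
width: 0.0204
```

```bash
python3 plan.py 472 -273.8 150 92.1 1
```

```text
now [ 471.5 -273.7  143.6] [-90.03   0.13  92.19] t 20.97 F [ 0.5 -0.4  0. ] w 20.4
0 {"dp": [-0.1, -6.4, -0.5], "rotation": [0.03, 0.09, -0.13]}
```

Call:
move_arm --deltas '[{"dp":[0,0,0],"rotation":[0,0,0]},{"dp":[0,0,0],"rotation":[0,0,0]},{"dp":[0,-2,0],"rotation":[0,0,0]},{"dp":[0,-4,0],"rotation":[0,0,0]}]' --jaw 130

```text
t: 21.3
eef_pos: [0.4704, -0.2738, 0.1495]
ee_rot: [-1.571, 0.002, 1.608]
force: [-0.5, 0.9, -0.1]
width: 0.0412
```

```bash
python3 plan.py 472 -273.8 230 92.1 4
```

```text
now [ 470.4 -273.8  149.5] [-89.98   0.12  92.16] t 21.3 F [-0.5  0.9 -0.1] w 41.2
0 {"dp": [-0.1, -20.1, -0.4], "rotation": [-0.0, 0.01, -0.03]}
1 {"dp": [-0.1, -20.1, -0.4], "rotation": [-0.0, 0.01, -0.03]}
2 {"dp": [-0.0, -20.1, -0.4], "rotation": [-0.0, 0.01, -0.03]}
3 {"dp": [-0.0, -20.1, -0.4], "rotation": [-0.0, 0.01, -0.03]}
```

Call:
move_arm --deltas '[{"dp":[0,-12,-1],"rotation":[0,0,0]},{"dp":[0,-15,-1],"rotation":[0,0,0]},{"dp":[0,-20,0],"rotation":[0,0,0]},{"dp":[0,-25,0],"rotation":[0,0,0]},{"dp":[0,-30,0],"rotation":[0,0,0]}]'

```text
t: 21.72
eef_pos: [0.4688, -0.2725, 0.2503]
ee_rot: [-1.559, -0.002, 1.607]
force: [0.9, -0.4, -0.5]
width: 0.0432
```

Call:
move_arm --deltas '[{"dp":[0,-30,0],"rotation":[0,0,0]},{"dp":[0,-20,20],"rotation":[0,0,0]},{"dp":[0,0,30],"rotation":[0,0,0]},{"dp":[0,0,10],"rotation":[0,0,0]}]'

```text
t: 22.05
eef_pos: [0.4115, -0.276, 0.3109]
ee_rot: [-1.567, 0.003, 1.609]
force: [-0.8, -0.2, -1.0]
width: 0.043
```

```bash
python3 - <<'E'
from h import *
f=grab('scene','s20');P=cloud(f);z=P[...,2];crop(f,'s20c',100,380,140,300,2)
crop(f,'s20s',90,230,195,305,5)
t=grab('top','t20')
for n,F in(("scene",f),("top",t)):
    P=cloud(F);z=P[...,2]
    def box(l,x0,x1,y0,y1,z0,z1):
        m=(P[...,0]>x0)&(P[...,0]<x1)&(P[...,1]>y0)&(P[...,1]<y1)&(z>z0)&(z<z1)
        if m.sum()>5:
            p=P[m];r=cv2.minAreaRect(p[:,:2].astype(np.float32)*1000);print(n,l,m.sum(),np.round(r[0],1),np.round(r[1],1),round(r[2],1),np.median(p[:,2]).round(4))
    box("handletop",.4,.55,-.35,-.2,.172,.19);box("drumtop",.42,.54,.2,.32,.021,.03);box("bar",.42,.54,.2,.32,.06,.08)
    box("tankrim",.42,.62,-.09,.09,.13,.15)
a=load("top0")["pixels"].astype(int);b=t["pixels"].astype(int)
d=(abs(a-b).sum(-1)>90).astype(np.uint8)*255;cv2.imwrite("pics/diff.png",d)
print(arm.get_state()["t"],arm.get_state()["eef_pos"])
E
```

```text
scene handletop 81 [ 475.1 -273.4] [15.  26.7] 1.2 0.1793
scene drumtop 89 [484.8 263.1] [42.2 42.8] 84.6 0.0234
scene bar 16 [485.4 262.6] [ 3.2 42.1] 16.6 0.0696
scene tankrim 476 [528.6  -4.1] [114.6  88.2] 17.7 0.1373
top drumtop 281 [482.2 264. ] [44.7 42.8] 89.5 0.0245
top bar 40 [482.9 262.9] [ 3.9 40.6] 17.7 0.0724
top tankrim 264 [528.1  29.2] [ 52.8 129. ] 80.4 0.1406
22.15 [ 0.4124411  -0.2762231   0.31079096]
```

View pics/s20c.png

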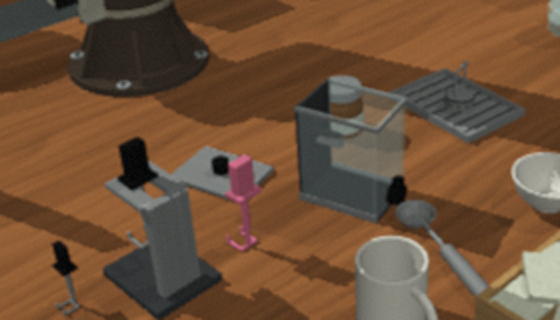

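View pics/t20.png

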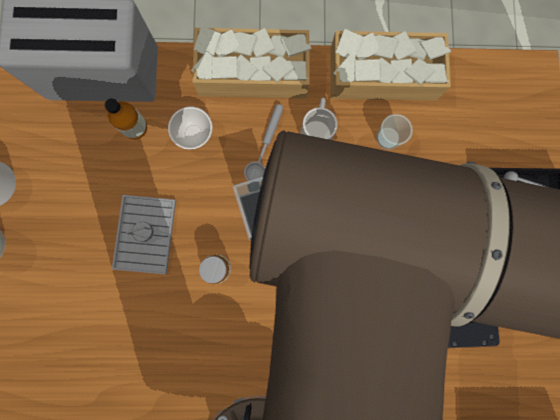

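View pics/s20s.png

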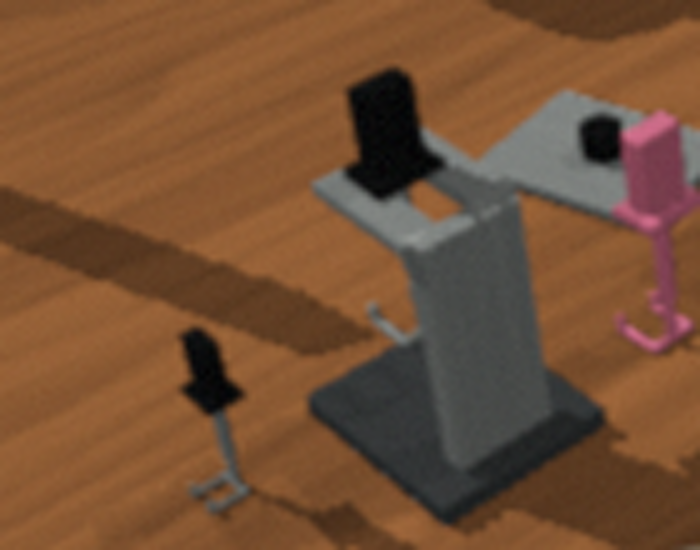

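```bash
python3 -c "
from station import arm
print(arm.job_done())"
```

```text
the job is handed in; nothing more can be done
None
```

The infuser stands upright on the drip tray and the black hook rod is back in its stand. I handed the job in at about 22 s, well under the 72 s limit.

**What I did:** I took the larger black rod from the stand. I caught the bail bar on both prongs and raised it against the keeper until the keeper was up about 4 mm. I then drew it about 45 mm along the tank's +x and lifted it out past the peg. Only the rod touched the infuser. I set it down while watching for the force to fall off.

**Last checks:**
- **Infuser:** the drum centre is at about (482, 264) mm, near the middle of the tray. The bar lies within about 1 mm of directly above it, so it is upright.
- **Rod:** its handle is within about 1 mm of where it started, with the prongs pointing to the stand's -x.
- **Other things on the counter:** everything in view looked unmoved, but this was by eye. In the last top view the arm hid the stand, lid, pink rod and small rod, so I checked those only in the scene view.

**What did not go smoothly:**
- **Keeper:** while drawing the bar over the lip, the pull back reached about 6 N. The lift peaked at about 11 N in all, so the keeper may have come close to its stop.
- **Setting the rod down:** it touched the stand arms with a brief 14 N or so.
- **Tank position:** the tank position from the cameras differed by about 2 mm, so I lined up the prongs using the wrist view.

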